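# Pack a specimen block tight in the jig and hold the wedge

## Robot

A 7-joint arm with a two-finger parallel gripper is mounted at the origin on the work surface. World frame = base frame: x ahead of the robot, y to its left, z up, the work surface at z = 0. Lengths are in m, angles in rad, forces in N, time in s.
With the tool pointing down it reaches from about 0.425 to 0.925 m from the base axis. Payload 6.8 kg.
Tool frame: the origin (TCP) lies at the very end of the fingers, on their centre line; the grasp point (between the pads) lies 19 mm behind it; z points along the fingers, y is the line along which they close (so a half turn about z gives the same grasp; the last joint's range is limited). The gripper opens to 85 mm and grips with 20 to 120 N. Pads are 22 mm wide; open, the fingers measure 114 mm over their backs; the gripper's body (76 mm by 85 mm) begins 54 mm behind the grasp point. The pads swing forward as they close: fully open they stand 13 mm farther back than shut.
Start: joints at [-1.432, 0.477, 0.022, 1.555, -0.011, 1.109, -0.083], TCP at [0.165, 0.655, 0.201] pointing down, gripper open.
Joint ranges: [-2.96, 2.96], [-0.34, 2.1], [-1.41, 1.46], [0.24, 2.44], [-1.37, 4.51], [0.17, 1.92], [-2.96, 2.96]. Speed limits (rad/s): [2.39, 2.39, 3.14, 3.14, 3.14, 3.14, 3.14].

## Interface

Orientations are given as a rotation vector (axis times angle).
In Python, from bench import monitor, optics, r gives the robot as it stands.
- The arm moves only by the shell command python3 -m crank 'ROWS' [OPENING] [FORCE]. ROWS is JSON, a list of rows, each a list of 2 entries, a list of its own where there are three numbers: the shift along the tool's x, y, z in cm, then the turn, a rotation vector about the tool's x, y, z in rad. A call has 1 to 5 rows; each row shifts and turns the commanded pose from where the row before left it, along the tool's axes as they then stand; what a row does not reach is not made up. A row lasts 1/10 s, in which the tool goes at most 50 mm and 8.59 degrees, less where a joint would pass 70% of its speed; a pose out of reach is approached as far as the arm can. A call is refused whole if a number of a shift passes 5 or a number of a turn 0.15, either way. A call with a gripper value outside its range is refused whole. OPENING is the finger opening in cm, from 0 to 8.54, set as the call begins (- or left out, the last holds). The fingers move at their own pace and stop on an object; FORCE is the grip in N (left out, the last holds). Time passes only in rows, so rows that do not move let the fingers close. It gives the time, the measured TCP pose, the force, the opening and the grip force at its end, in the units of the state.
- monitor.get_obs(): the state, without advancing time (a new reading comes with each control period).
- optics.grab_frame(name): name is "side" or "top" or "wrist"; returns (picture, depth): 420x560x3 uint8, red, green, blue; 420x560 float32, m along the optical axis (not along the pixel's ray), 0 where there is no reading.
- optics.camera_model(name): a dict with "vertical_fov" (degrees; the focal length in pixels is half the picture's height over the tangent of half this angle, whatever the lens; pixels are square), "cx", "cy" (the principal point, pixels), "D" ([k1, k2, p1, p2, k3] as OpenCV has them; the pictures are not rectified), "R" (3x3) and "t" (3): a world point X has camera coordinates R X + t; the wrist camera has in their place "hand_eye" (4x4, takes a point from camera to tool coordinates, whose origin is the TCP and whose axes are the flange's). Camera axes: x right, y down, z forward; pixel columns grow to the right and rows downward; lengths in m; the calibration is good to about 2 mm. A picture is of the moment at which its call begins: read the wrist's pose just before it. camera_model takes no time and is no camera call.
- r.hand_in(): hands the job in; it is judged then, once.
The state is a dict: "clock": time; "joints": joint angles; "qvel": joint speeds; "tau": joint torques, N m; "tcp_pos": TCP position; "orientation": TCP orientation; "contact_force": force on the tool from outside, world axes, zero at the start; "moment": the same for the moment, N m; "grip_width": finger opening in m; "gripper_force": force on a finger pad.
Only numpy, scipy, OpenCV 4.12 (cv2) and the standard library are available. Lean on these libraries where they do the work, as an engineer would, in place of code of your own. Each camera call takes 0.05 s, during which the arm holds its last target. There are 200 camera calls.

## Task

Seat the resin specimen block flat and square in the jig's pocket, back against the fixed stop. Then pack the gap between the block and the jaw: stand the thick spacer in it, and the thin one as well if the gap is too wide without it, and push the taper wedge in sideways between spacer and jaw until its tip is past the jaw's middle and you feel it go tight, firmly but without forcing. Finish still gripping the wedge and keeping it tight, do not let go, and leave everything else on the bench where it is.

Things in the scene. Friction and masses are not known exactly. Their poses are not given: they have to be found in the camera images.
- jig: aluminium jig base plate, fixed, 190 (x) x 110 (y) x 12 mm; origin centre of underside; its top, 12 mm up, is the floor of pocket and gap. x runs from stop to jaw. Pocket, open to +x: stop face at x -50 mm, two side cheeks from x -50 to -26, inner faces at y +-17.5, outer +-27, 12 mm high over the floor, 4 mm 45-degree bevel on inner top edges. Beyond the cheeks the sides are open
- seat (a point): in the jig's pocket, on its floor (jig x -28, y 0, z 12 mm), axes as the jig's: where the origin of the block lies when it is fully seated; the block's free face is then at jig x -6 mm
- stop: fixed stop at the back of the jig's pocket, aluminium, 22 x 54 x 30 mm high, part of the jig; origin at the foot of its upright face, in the middle (jig x -50, y 0, z 12 mm)
- jaw: jaw, locked by a black knob at a place that differs each time, rigid; axes as the jig's, origin on the jig's floor at the middle of the foot of its face. Face 28 mm high, 34 wide (y +-17), slanting in plan: at jaw x = 0.2 y, so the gap widens to +y, where the wedge enters. Seated block to jaw origin: 21.5 to 31.5 mm. Foot (10 high) and knob (24 across, top 32 mm over the floor) reach to x 56
- block: the specimen: a grey rectangular resin block 44 (x) x 32 (y) x 28 mm high, about 75 g, with a flat slice of stone let into its top, standing on the bench; origin at the centre of its underside
- rack: a wooden rack, fixed, 76 (x) x 30 (y) x 16 mm high, origin at the centre of its underside; the two spacers stand upright in grooves across it, the thick one at x -16, the thin one at x +16 mm, groove floors 6 mm above the bench. The spacers overhang the rack at both ends
- thick: the thick spacer: a steel plate standing on edge, 12 (x, thickness) x 40 (y) x 28 mm high, 100 g; origin at the centre of its underside
- thin: the thin spacer: a steel plate standing on edge, 6 (x, thickness) x 52 (y) x 28 mm high, 65 g; origin at the centre of its underside. Longer than the thick one, so that fingers on its two ends pass clear of the thick one if that already stands in the gap
- wedge: aluminium taper wedge, lying flat, 105 mm long, 100 g. Origin: centre of underside of its tail, a straight grip 14 (x) x 35 (y) x 28 mm high. The taper, 24 mm high, runs from y -17.5 (19 mm thick) to the rounded tip at y -87.5 (5 mm thick); straight face at x -9.5 all along, goes to the spacer; other face slants 1 in 5 like the jaw's
- wedge_tip (a point): the wedge's rounded tip, on its underside (wedge x -7, y -87.5 mm). The wedge goes in towards the jig's -y with its axes along the jig's. With a remaining gap r at the jaw's middle it is tight when the tip is about 5 x (r - 5 mm) past the jaw's middle; it suits r of about 6.5 to 14.5 mm
- slide_box: a white plastic slide box with clear lid, 85 x 45 x 34 mm; not part of the job; origin at its underside
- oil_bottle: a small amber bottle, 28 mm across, 62 mm tall; not part of the job; origin at its underside
- round_mount: a black round specimen mount, 30 mm across, 18 mm tall; not part of the job; origin at its underside
- tweezers: flat steel tweezers about 120 mm long, lying; not part of the job; origin at its underside
- driver: a screwdriver 160 mm long, lying; not part of the job; origin at its middle, underside
- dish: a shallow glass dish 90 mm across, 16 mm tall; not part of the job; origin at its underside
- slide_carton: a cardboard slide carton, 80 x 30 x 50 mm; not part of the job; origin at its underside
There are look-alikes about, which are no part of the job. Of the things like the wedge, leave any that is green or turquoise; of the rest the smaller one is meant.

How it is judged:
On the way, in this order (a step that is already met when the one before it is completed fails the run):
1. the block is seated flat and square in the pocket, back against the stop (x of block in the frame of jig between -0.03 and -0.025 m and y of block in the frame of jig between -0.003 and 0.003 m and z of block in the frame of jig between 0.0105 and 0.014 m and angle between block's own z axis and vertical below 0.06 rad and angle between the x axis of block and the x axis of jig, either way round below 0.08 rad), for 0.2 s.
2. the thick spacer stands upright in the gap between block and jaw (x of thick in the frame of jig between -0.003 and 0.014 m and y of thick in the frame of jig between -0.016 and 0.016 m and z of thick in the frame of jig between 0.0105 and 0.0145 m and angle between thick's own z axis and vertical below 0.12 rad and angle between the x axis of thick and the x axis of jig, either way round below 0.12 rad), for 0.2 s.
At the end, for the whole second after the job is handed in: Block flat (2 mm), square (0.08 rad), within 1.8 mm of the stop; thick spacer upright in the gap; thin one there too or still racked (15 mm); wedge flat on the floor, tip past the jaw's middle, held by the fingers (over 2 N), pressing the jaw, and the block the stop, with over 2 N each (x of block in the frame of jig between -0.03 and -0.0262 m and y of block in the frame of jig between -0.003 and 0.003 m and z of block in the frame of jig between 0.0105 and 0.014 m and angle between block's own z axis and vertical below 0.06 rad and angle between the x axis of block and the x axis of jig, either way round below 0.08 rad and x of thick in the frame of jig between -0.002 and 0.009 m and y of thick in the frame of jig between -0.016 and 0.016 m and z of thick in the frame of jig between 0.0105 and 0.0145 m and angle between thick's own z axis and vertical below 0.12 rad and angle between the x axis of thick and the x axis of jig, either way round below 0.12 rad and (distance of thin from where it was at the start of the episode below 0.015 m or (x of thin in the frame of jig between -0.005 and 0.012 m and y of thin in the frame of jig between -0.016 and 0.016 m and z of thin in the frame of jig between 0.0105 and 0.0145 m and angle between thin's own z axis and vertical below 0.12 rad and angle between the x axis of thin and the x axis of jig, either way round below 0.12 rad)) and z of wedge in the frame of jig between 0.0105 and 0.016 m and angle between wedge's own z axis and vertical below 0.08 rad and angle between the x axis of wedge and the x axis of jig, either way round below 0.1 rad and y of wedge_tip in the frame of jig below 0 m and contact force between wedge and jaw above 2 N and contact force between block and stop above 2 N and contact force between the fingers and wedge above 2 N and linear speed of wedge below 0.01 m/s); the arm keeps its last pose, push and grip.
It fails at once if another thing on the bench was moved by more than 25 mm (distance of any of slide_box, oil_bottle, round_mount, tweezers, driver, dish, slide_carton from where it was at the start of the episode above 0.025 m).
It fails at once if the wedge was forced: it pressed on the jaw with more than 60 N (contact force between wedge and jaw above 60 N).
It also fails if it takes over 72 s, if anything falls off the work surface, if the arm or the gripper's body presses on something with over 40 N, if the wrist force passes 120 N, or if a joint passes its speed limit or range.

## Working session

There is one attempt and no reset: what is moved stays moved. The work goes in short steps, Python scripts to look and compute and a shell command to move; the robot and the scene stay as the last step left them, time stands still between calls to the robot, and variables do not carry over. Pictures are saved under pics/ and viewed, at most 10 in all, crops included, and the job is handed in when it is done.

```bash
ls; mkdir -p pics
python3 - <<'E'
from bench import monitor, optics, r
import cv2,numpy as np
for n in("top","side"):
    im,d=optics.grab_frame(n); cv2.imwrite(f"pics/{n}0.png",im[:,:,::-1]); np.savez(f"{n}0.npz",im=im,d=d)
    m=optics.camera_model(n); print(n,{k:np.round(v,4).tolist() for k,v in m.items()})
print({k:np.round(v,4).tolist() for k,v in monitor.get_obs().items()})
E
```

```text
pics
top {'vertical_fov': 48.6724, 'cx': 272.5666, 'cy': 204.6332, 'D': [0.0552, 0.0, 0.0, 0.0, 0.0], 'R': [[-0.0168, -0.9999, -0.0005], [-0.9938, 0.0168, -0.1096], [0.1095, -0.0013, -0.994]], 't': [0.071, 0.5474, 1.2704]}
side {'vertical_fov': 56.1599, 'cx': 274.6993, 'cy': 210.2174, 'D': [-0.0169, 0.0, 0.0, 0.0, 0.0], 'R': [[0.9949, -0.1007, -0.0015], [-0.0784, -0.7652, -0.639], [0.0631, 0.6359, -0.7692]], 't': [-0.5355, 0.1342, 0.9949]}
{'clock': 0.1, 'joints': [-1.4321, 0.4778, 0.0223, 1.5564, -0.0115, 1.1093, -0.0831], 'qvel': [0.0006, -0.0003, 0.0014, -0.0047, 0.001, 0.0006, 0.0008], 'tau': [0.0043, -59.776, 1.6136, -28.1954, 0.0128, 0.0051, -0.0], 'tcp_pos': [0.1648, 0.654, 0.1997], 'orientation': [-0.3867, -3.1176, 0.0026], 'contact_force': [0.1968, -0.1063, -0.7561], 'moment': [0.0162, 0.0411, 0.012], 'gripper_force': 0.0, 'grip_width': 0.0853}
```

View pics/top0.png

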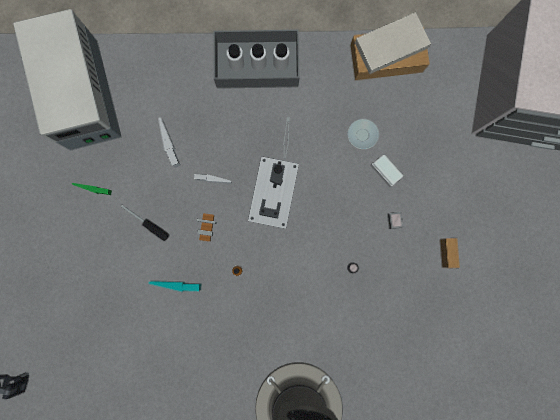

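View pics/side0.png

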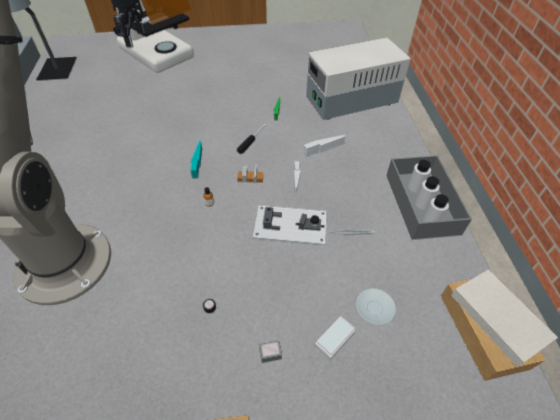

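The top view shows four wedge-like things: white small (212,179), white large (168,143), green (92,188) and turquoise (176,286). The smaller white one at (212,179) is the one I want. The block is at (395,221), with the white slide_box (388,170) and carton (450,253) as other boxes. The rack is at (206,227), and the jig at (273,193) has its stop nearest the robot (270,210) and its jaw at (277,175).

```bash
cat > h.py <<'E'
import numpy as np, cv2
from scipy.spatial.transform import Rotation as Rn
from bench import monitor, optics
def K(m): f=210/np.tan(np.radians(m["vertical_fov"])/2); return np.array([[f,0,m["cx"]],[0,f,m["cy"]],[0,0,1]])
def pose(o=None):
    o=o or monitor.get_obs(); T=np.eye(4); T[:3,:3]=Rn.from_rotvec(o["orientation"]).as_matrix(); T[:3,3]=o["tcp_pos"]; return T
def ext(n,T=None):   # camera->world
    m=optics.camera_model(n)
    if n=="wrist": return T@np.array(m["hand_eye"])
    E=np.eye(4); E[:3,:3]=np.array(m["R"]); E[:3,3]=m["t"]; return np.linalg.inv(E)
def px2w(n,uv,z,T=None):
    m=optics.camera_model(n); E=ext(n,T)
    p=cv2.undistortPoints(np.array(uv,float).reshape(-1,1,2),K(m),np.array(m["D"],float)).reshape(-1,2)
    d=np.c_[p,np.ones(len(p))]@E[:3,:3].T; z=np.broadcast_to(z,len(p))
    return E[:3,3]+d*((z-E[2,3])/d[:,2])[:,None]
def w2px(n,X,T=None):
    m=optics.camera_model(n); E=np.linalg.inv(ext(n,T))
    return cv2.projectPoints(np.array(X,float).reshape(-1,1,3),cv2.Rodrigues(E[:3,:3])[0],E[:3,3],K(m),np.array(m["D"],float))[0].reshape(-1,2)
def snap(name):
    T=pose(); im,d=optics.grab_frame("wrist"); np.savez(name+".npz",im=im,d=d,T=T); return im,d,T
def to_tool(T,target,yaw=None):
    """shift in tool axes (cm) for world target"""
    return np.round(100*T[:3,:3].T@(np.array(target)-T[:3,3]),2)
E
python3 - <<'E'
from h import *
im=np.load("top0.npz")["im"]
c=im[110:290,140:420]; cv2.imwrite("pics/c0.png",cv2.resize(c,None,fx=2.8,fy=2.8,interpolation=cv2.INTER_CUBIC)[:,:,::-1])
names=dict(jig=((273,193),.012),block=((395,221),.028),rack=((206,227),.03),wedge=((212,179),.024),stop=((270,210),.04),jaw=((277,175),.04),box=((388,170),.034),bottle=((237,270),.06),mount=((353,268),.018))
for k,(p,z) in names.items(): print(k,px2w("top",p,z).round(3))
print(pose().round(3)); print(np.array(optics.camera_model("wrist")["hand_eye"]).round(4), {k:v for k,v in optics.camera_model("wrist").items() if k!="hand_eye"})
E
```

```text
jig [[0.584 0.06  0.012]]
block [[ 0.497 -0.278  0.028]]
rack [[0.489 0.248 0.03 ]]
wedge [[0.625 0.232 0.024]]
stop [[0.533 0.069 0.04 ]]
jaw [[0.631 0.048 0.04 ]]
box [[ 0.64  -0.264  0.034]]
bottle [[0.37 0.16 0.06]]
mount [[ 0.369 -0.159  0.018]]
[[-0.97   0.244 -0.     0.165]
 [ 0.244  0.97  -0.002  0.654]
 [-0.    -0.002 -1.     0.2  ]
 [ 0.     0.     0.     1.   ]]
[[ 2.000e-04 -9.486e-01 -3.164e-01  8.140e-02]
 [ 1.000e+00  2.000e-04 -1.000e-04 -5.000e-04]
 [ 1.000e-04 -3.164e-01  9.486e-01 -1.756e-01]
 [ 0.000e+00  0.000e+00  0.000e+00  1.000e+00]] {'vertical_fov': 58.35280860928825, 'cx': 277.987728762866, 'cy': 208.275256554091, 'D': array([-0.10692936,  0.        ,  0.        ,  0.        ,  0.        ])}
```

View pics/c0.png

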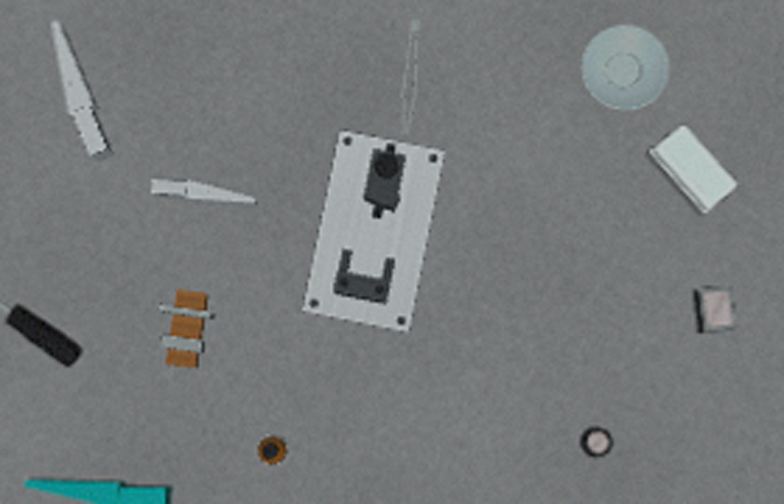

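The crop confirms it: the wedge tail is at the left (170,187) with its tip to the right (255,200). The thick spacer is at (183,345), the thin one at (187,311), and the block at (714,310). I'll move over the jig and rack to look closer.

```bash
A='[[[-3.03,-2.42,-0.3],[0,0,0]],[[-3.03,-2.42,-0.3],[0,0,0]],[[-3.03,-2.42,-0.3],[0,0,0]],[[-3.03,-2.42,-0.3],[0,0,0]],[[-3.03,-2.42,-0.3],[0,0,0]]]' ; python3 -m crank '[[[-3,-2.4,-0.3],[0,0,0]],[[-3,-2.4,-0.3],[0,0,0]],[[-3,-2.4,-0.3],[0,0,0]],[[-3,-2.4,-0.3],[0,0,0]],[[-3,-2.4,-0.3],[0,0,0]]]'; python3 -m crank '[[[-3,-2.4,-0.3],[0,0,0]],[[-3,-2.4,-0.3],[0,0,0]],[[-3,-2.4,-0.3],[0,0,0]],[[-3,-2.4,-0.3],[0,0,0]],[[-3,-2.4,-0.3],[0,0,0]]]'; python3 -m crank '[[[-3,-2.4,-0.3],[0,0,0]],[[-3,-2.4,-0.3],[0,0,0]],[[-3,-2.4,-0.3],[0,0,0]],[[-3,-2.4,-0.3],[0,0,0]],[[-3,-2.4,-0.3],[0,0,0]]]'; python3 -m crank '[[[-3,-2.4,0],[0,0,0]],[[0,0,0],[0,0,-0.09]],[[0,0,0],[0,0,0]],[[0,0,0],[0,0,0]]]'
python3 - <<'E'
from h import *
im,d,T=snap("w1"); cv2.imwrite("pics/w1.png",cv2.resize(im,(800,600),interpolation=cv2.INTER_CUBIC)[:,:,::-1]); print(T.round(3))
E
```

```text
clock: 0.6
tcp_pos: [0.2817, 0.4999, 0.2153]
orientation: [-0.387, -3.118, 0.001]
contact_force: [0.3, -0.1, -0.2]
grip_width: 0.0856
gripper_force: 0.0
clock: 1.1
tcp_pos: [0.3977, 0.3469, 0.2305]
orientation: [-0.387, -3.117, 0.001]
contact_force: [0.7, -0.0, -1.0]
grip_width: 0.0851
gripper_force: 0.0
clock: 1.6
tcp_pos: [0.5138, 0.194, 0.2455]
orientation: [-0.387, -3.117, 0.0]
contact_force: [0.5, -0.1, -0.2]
grip_width: 0.0852
gripper_force: 0.0
clock: 2.0
tcp_pos: [0.5359, 0.1656, 0.2452]
orientation: [-0.248, -3.131, -0.0]
contact_force: [-0.8, 1.4, 0.0]
grip_width: 0.0851
gripper_force: 0.0
[[-0.988  0.157 -0.001  0.536]
 [ 0.157  0.988  0.     0.166]
 [ 0.001  0.    -1.     0.245]
 [ 0.     0.     0.     1.   ]]
```

View pics/w1.png

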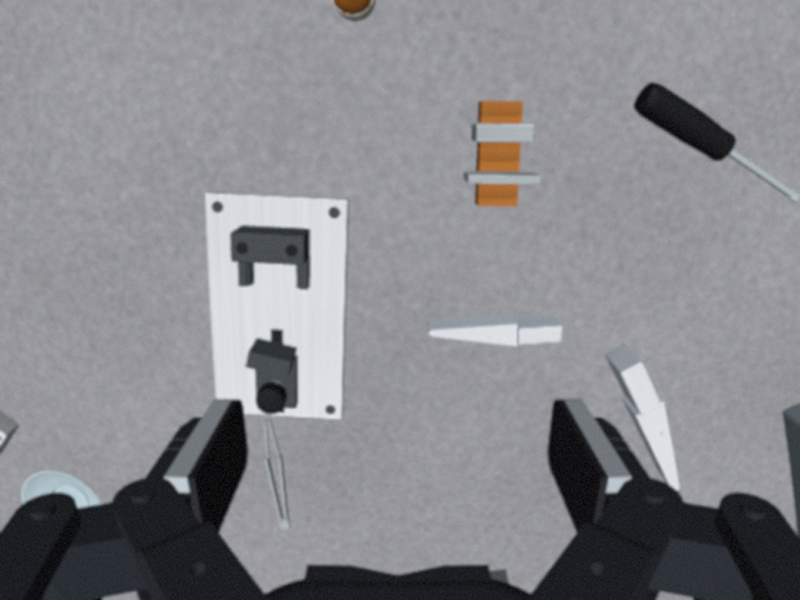

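The wrist view shows the jig with corners at about (206,194), (347,200), (342,418) and (216,414), in 800x600 pixels. The thick spacer is at (505,132), the thin one at (504,178), and the wedge runs from its tail at (560,333) to its tip at (430,330). I'll enlarge the jig, and the rack with the wedge, to read points.

Run:
```python
from h import *
f=np.load("w1.npz"); im=f["im"]
a=cv2.resize(im[130:300,135:250],None,fx=3.5,fy=3.5,interpolation=cv2.INTER_CUBIC)
b=cv2.resize(im[60:250,295:400],None,fx=3.13,fy=3.13,interpolation=cv2.INTER_CUBIC)
h=595; a=a[:h]; b=np.vstack([b,np.zeros((max(0,h-b.shape[0]),b.shape[1],3),np.uint8)])[:h]
o=np.hstack([a,b]); print(o.shape,a.shape); cv2.imwrite("pics/c1.png",o[:,:,::-1])
```

```text
(595, 731, 3) (595, 402, 3)
```

View pics/c1.png

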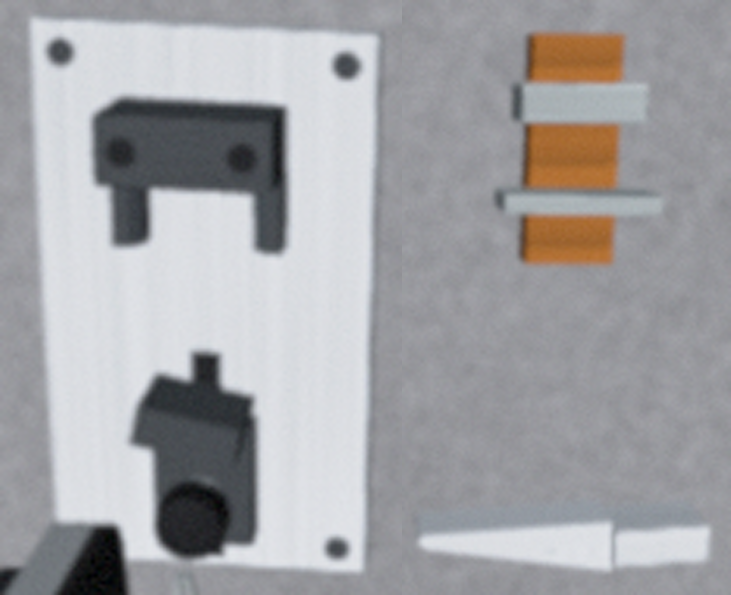

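```bash
cat > fit.py <<'E'
from h import *
from scipy.optimize import least_squares
def fit(n,uv,loc,T,z0=0.,g=(.57,.06,-.15)):
    uv=np.array(uv,float); loc=np.array(loc,float)/1000
    def P(p):
        c,s=np.cos(p[2]),np.sin(p[2]); return np.c_[p[0]+c*loc[:,0]-s*loc[:,1],p[1]+s*loc[:,0]+c*loc[:,1],loc[:,2]+z0]
    r=least_squares(lambda p:(w2px(n,P(p),T)-uv).ravel(),g,loss="soft_l1",x_scale=[.01,.01,.1])
    return r.x,(w2px(n,P(r.x),T)-uv).round(1).tolist()
def cr(p,x0,y0,s): return (np.array(p,float)+.5)/s-.5+[x0,y0]
def inj(j,w): # world pts -> jig mm
    c,s=np.cos(j[2]),np.sin(j[2]); d=np.array(w)[:,:2]-j[:2]; return (np.c_[c*d[:,0]+s*d[:,1],-s*d[:,0]+c*d[:,1]]*1000).round(1)
E
python3 - <<'E'
from fit import *
T=np.load("w1.npz")["T"]
uv=cr([(32,18),(378,35),(362,572),(97,187),(275,192),(115,243),(285,250)],135,130,3.5)
j,res=fit("wrist",uv,[(-95,-55,12),(-95,55,12),(95,55,12),(-50,-27,42),(-50,27,42),(-26,-27,24),(-26,27,24)],T); print("jig",j.round(4),res)
np.save("jig.npy",j)
print("jawfoot",inj(j,px2w("wrist",cr([(157,375),(252,397)],135,130,3.5),.012,T)),"jawtop",inj(j,px2w("wrist",cr([(135,440),(248,457)],135,130,3.5),.04,T)), inj(j,px2w("wrist",cr([(140,407),(252,432)],135,130,3.5),.04,T)))
B=lambda p:cr(np.array(p)-[402,0],295,60,3.13)
t,res=fit("wrist",B([(524,85),(648,84),(646,123),(526,123)]),[(-6,-20,28),(-6,20,28),(6,20,28),(6,-20,28)],T,.006,(.47,.25,-.15)); print("thick",t.round(4),res)
t,res=fit("wrist",B([(505,194),(662,193),(660,214),(506,215)]),[(-3,-26,28),(-3,26,28),(3,26,28),(3,-26,28)],T,.006,(.5,.25,-.15)); print("thin",t.round(4),res)
t,res=fit("wrist",B([(420,541),(613,523),(612,571),(615,530),(710,527),(709,562),(615,567)]),[(-7,-87.5,24),(-9.5,-17.5,24),(9.5,-17.5,24),(-7,-17.5,28),(-7,17.5,28),(7,17.5,28),(7,-17.5,28)],T,0,(.63,.25,-.15)); print("wedge",t.round(4),res)
E
```

```text
jig [ 0.5873  0.0578 -0.2177] [[-0.1, -0.4], [1.0, -0.1], [0.9, -0.3], [-0.4, -0.7], [-0.2, 0.7], [-0.1, 0.1], [-0.6, 0.9]]
jawfoot [[ 23.8 -17.5]
 [ 29.8  14.9]] jawtop [[ 34.8 -18.1]
 [ 38.3  18.5]] [[ 23.  -16. ]
 [ 29.4  19.9]]
thick [ 0.4746  0.251  -0.1388] [[-0.0, -0.1], [0.3, 0.1], [0.4, -0.1], [-0.9, 0.1]]
thin [ 0.5061  0.2468 -0.1424] [[-0.2, 0.4], [0.3, 0.4], [0.6, -0.4], [-0.7, -0.4]]
wedge [ 0.6334  0.2645 -0.0918] [[0.2, -0.1], [-0.2, -0.3], [0.0, -0.3], [-0.1, 0.8], [0.2, -0.2], [0.0, -0.0], [-0.2, 0.4]]
```

```bash
python3 -m crank '[[[0,-4.1,0.6],[0,0,0]],[[0,-4.1,0.6],[0,0,0]],[[0,-4.1,0.6],[0,0,0]],[[0,-4.1,0.6],[0,0,0]],[[0,-4.1,0.6],[0,0,0]]]' >/dev/null; python3 -m crank '[[[0,-4.1,0.6],[0,0,0]],[[0,-4.1,0.6],[0,0,0]],[[0,-4.1,0.6],[0,0,0]],[[0,-4.1,0.6],[0,0,0]],[[0,-4.1,0.6],[0,0,0]]]'>/dev/null; python3 -m crank '[[[0.5,-4,0.5],[0,0,0]],[[0,0,0],[0,0,0]],[[0,0,0],[0,0,0]]]'
python3 - <<'E'
from h import *
im,d,T=snap("w2"); print(T.round(3)); p=w2px("wrist",[[.497,-.278,.02]],T)[0]; print(p)
x,y=np.clip((p-[80,60]).astype(int),0,[400,300]); print(x,y)
cv2.imwrite("pics/w2.png",cv2.resize(im[y:y+120,x:x+160],None,fx=5,fy=5,interpolation=cv2.INTER_CUBIC)[:,:,::-1])
E
```

```text
clock: 3.35
tcp_pos: [0.4612, -0.2785, 0.1804]
orientation: [-0.249, -3.131, -0.001]
contact_force: [1.2, -0.1, -0.1]
grip_width: 0.0853
gripper_force: 0.0
[[-0.987  0.158 -0.     0.461]
 [ 0.158  0.987  0.    -0.278]
 [ 0.     0.    -1.     0.18 ]
 [ 0.     0.     0.     1.   ]]
[285.0038216  213.00557495]
205 153
```

View pics/w2.png

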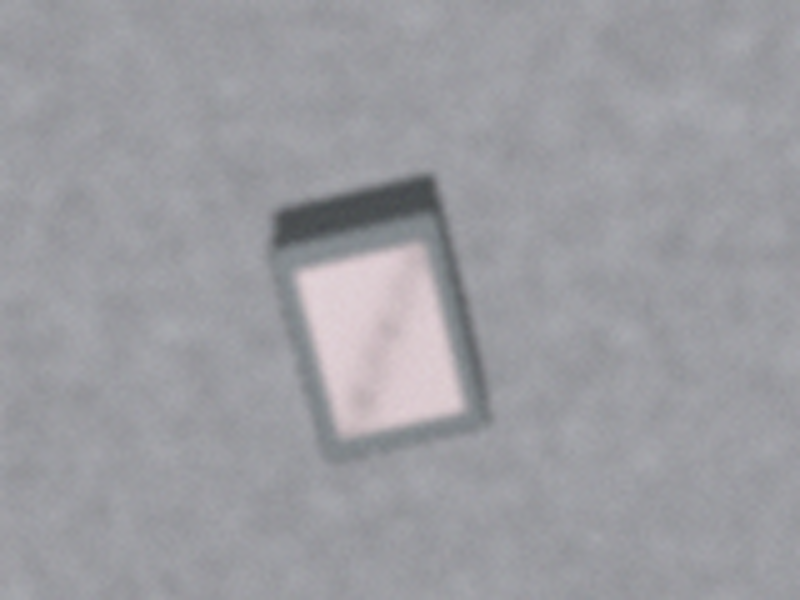

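The block's top corners in the crop are at (275,250), (438,212), (484,424) and (330,460).

```bash
cat >> fit.py <<'E'
def go(T,xyz,yaw):
    """shift (tool axes now, cm) and turn about tool z so that tool x = -(cos yaw, sin yaw)"""
    cur=np.arctan2(-T[1,0],-T[0,0]); dy=(yaw-cur+np.pi)%(2*np.pi)-np.pi
    print("shift",to_tool(T,xyz),"turn z",round(-dy,4),"tilt",T[:3,2].round(4))
E
python3 - <<'E'
from fit import *
f=np.load("w2.npz");T=f["T"]
b,res=fit("wrist",cr([(275,250),(438,212),(483,424),(330,460)],205,153,5),[(-22,-16,28),(-22,16,28),(22,16,28),(22,-16,28)],T,0,(.49,-.28,0)); print(b.round(4),res)
c,s=np.cos(b[2]),np.sin(b[2]); go(T,[b[0]+.014*c,b[1]+.014*s,.010],b[2])
E
```

```text
[ 0.5008 -0.2824  0.0764] [[-1.1, -0.4], [0.4, -0.6], [1.7, 0.5], [-0.6, 0.6]]
shift [-5.35  0.56 17.04] turn z -0.2349 tilt [-4.e-04  5.e-04 -1.e+00]
```

```bash
python3 -m crank '[[[-2.65,0.3,3],[0,0,0]],[[-2.7,0.26,3],[0,0,0]],[[0,0,2],[0,0,-0.1175]],[[0,0,2],[0,0,-0.1175]],[[0,0,3],[0,0,0]]]' 7 30 >/dev/null; python3 -m crank '[[[0,0,2.6],[0,0,0]],[[0,0,2],[0,0,0]],[[0,0,0],[0,0,0]]]'
python3 -m crank '[[[0,0,0],[0,0,0]],[[0,0,0],[0,0,0]],[[0,0,0],[0,0,0]],[[0,0,0],[0,0,0]],[[0,0,0],[0,0,0]]]' 2.4 40
python3 -m crank '[[[0,0,0],[0,0,0]],[[0,0,0],[0,0,0]]]'
```

```text
clock: 4.2
tcp_pos: [0.5143, -0.2779, 0.0021]
orientation: [0.128, -3.135, -0.005]
contact_force: [-0.4, -0.3, 0.8]
grip_width: 0.0702
gripper_force: 0.0
clock: 4.7
tcp_pos: [0.5154, -0.2817, 0.0052]
orientation: [-0.123, 3.138, -0.0]
contact_force: [0.8, -0.9, -0.3]
grip_width: 0.0242
gripper_force: 0.0
clock: 4.9
tcp_pos: [0.515, -0.2816, 0.0047]
orientation: [-0.123, 3.139, -0.0]
contact_force: [-1.0, -0.4, 0.3]
grip_width: 0.0238
gripper_force: 0.0
```

Nothing was gripped, so I'll look.

Run:
```python
from h import *
im,d,T=snap("w3"); cv2.imwrite("pics/w3.png",im[:,:,::-1]); print(T.round(3)); print(w2px("wrist",[T[:3,3]],T), w2px("wrist",[[.5008,-.2824,.028]],T)); print(d[200:420:20,260:300:10].round(3))
```

```text
[[-0.997 -0.078  0.     0.515]
 [-0.078  0.997 -0.    -0.282]
 [-0.    -0.    -1.     0.005]
 [ 0.     0.     0.     1.   ]]
[[278.99419188 250.7918445 ]] [[279.93865472 243.68636743]]
[[0.155 0.156 0.158 0.157]
 [0.159 0.16  0.159 0.159]
 [0.162 0.161 0.161 0.162]
 [0.166 0.165 0.165 0.164]
 [0.168 0.169 0.168 0.17 ]
 [0.204 0.205 0.205 0.204]
 [0.208 0.21  0.208 0.207]
 [0.212 0.213 0.212 0.213]
 [0.216 0.217 0.216 0.217]
 [0.222 0.22  0.217 0.223]
 [0.088 0.203 0.202 0.088]]
```

View pics/w3.png

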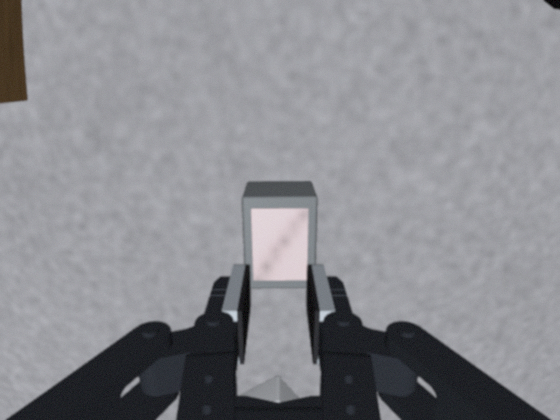

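Run:
```python
from h import *
f=np.load("w3.npz");d=f["d"];T=f["T"]; m=optics.camera_model("wrist"); E=np.array(m["hand_eye"])
for u,v in [(240,272),(236,285),(232,300),(244,270),(243,300),(244,320),(242,345),(317,272),(313,300),(314,330),(280,250),(280,284),(280,189),(230,320),(215,300)]:
    p=cv2.undistortPoints(np.array([[[u,v]]],float),K(m),np.array(m["D"]))[0,0]
    c=np.r_[p,1]*d[v,u]; t=E[:3,:3]@c+E[:3,3]; print((u,v),(t*1000).round(1))
```

```text
(240, 272) [ 11.2 -15.5 -43.8]
(236, 285) [ 11.1 -16.  -53.9]
(232, 300) [ 11.1 -16.3 -64. ]
(244, 270) [ 10.8 -14.1 -41.5]
(243, 300) [ 10.8 -12.6 -63.5]
(244, 320) [  3.2 -12.4 -64.5]
(242, 345) [ -3.  -12.8 -70.2]
(317, 272) [ 11.2  14.8 -44. ]
(313, 300) [ 12.1  11.3 -65.5]
(314, 330) [  4.2  11.5 -71.4]
(280, 250) [ 12.5   0.4 -26.2]
(280, 284) [ -4.3   0.4 -26.2]
(280, 189) [ 36.7   0.4 -13.9]
(230, 320) [ 13.2 -15.2 -78.6]
(215, 300) [  7.4 -23.3 -58.3]
```

```bash
cat >> h.py <<'E'
def cloud(n,d,T=None):
    m=optics.camera_model(n); E=ext(n,T); v,u=np.mgrid[:420,:560]
    p=cv2.undistortPoints(np.stack([u,v],-1).reshape(-1,1,2).astype(float),K(m),np.array(m["D"],float)).reshape(-1,2)
    X=np.c_[p,np.ones(len(p))]*d.reshape(-1,1); W=X@E[:3,:3].T+E[:3,3]; W[d.ravel()==0]=np.nan; return W.reshape(420,560,3)
E
python3 - <<'E'
from h import *
im,d=optics.grab_frame("side"); W=cloud("side",d).reshape(-1,3)
for y0 in np.arange(-.36,-.2,.008):
    s=W[(abs(W[:,0]-.515)<.02)&(abs(W[:,1]-y0)<.004)]
    print(round(y0,3),len(s),np.sort(s[:,2])[::max(1,len(s)//14)].round(3))
E
```

```text
-0.36 81 [-0.002 -0.002 -0.001 -0.001 -0.     0.     0.     0.001  0.001  0.001
  0.001  0.002  0.002  0.002  0.002  0.003  0.004]
-0.352 82 [-0.002 -0.002 -0.001 -0.001 -0.001 -0.     0.     0.001  0.001  0.001
  0.001  0.002  0.002  0.002  0.002  0.003  0.004]
-0.344 202 [-0.002 -0.     0.     0.001  0.002  0.002  0.129  0.132  0.134  0.136
  0.353  0.36   0.365  0.369  0.377]
-0.336 505 [-0.003  0.001  0.003  0.135  0.34   0.351  0.36   0.366  0.372  0.376
  0.38   0.383  0.386  0.391  0.398]
-0.328 464 [-0.003  0.     0.003  0.128  0.32   0.352  0.373  0.383  0.389  0.393
  0.395  0.398  0.4    0.404  0.412]
-0.32 910 [-0.004  0.002  0.152  0.18   0.202  0.229  0.242  0.25   0.265  0.278
  0.293  0.383  0.401  0.411]
-0.312 561 [-0.004  0.001  0.147  0.178  0.201  0.209  0.247  0.267  0.283  0.298
  0.39   0.396  0.41   0.42   0.43 ]
-0.304 308 [-0.003  0.     0.001  0.084  0.096  0.115  0.39   0.395  0.398  0.4
  0.402  0.404  0.419  0.423]
-0.296 299 [-0.002  0.009  0.029  0.396  0.399  0.401  0.402  0.404  0.418  0.421
  0.423  0.425  0.427  0.429  0.432]
-0.288 266 [0.028 0.3
[... 211 characters left out ...]
.422 0.427 0.431 0.435 0.439 0.443 0.446 0.449 0.452
 0.454 0.457 0.461]
-0.264 190 [0.027 0.421 0.424 0.427 0.431 0.435 0.44  0.444 0.448 0.451 0.454 0.458
 0.46  0.463 0.465]
-0.256 184 [0.    0.427 0.429 0.431 0.433 0.435 0.439 0.444 0.45  0.455 0.459 0.463
 0.465 0.469 0.473]
-0.248 150 [-0.001  0.432  0.434  0.435  0.435  0.436  0.437  0.438  0.445  0.452
  0.458  0.462  0.466  0.47   0.473]
-0.24 113 [0.434 0.435 0.436 0.437 0.438 0.438 0.439 0.445 0.454 0.459 0.463 0.467
 0.471 0.476 0.477]
-0.232 48 [0.437 0.437 0.437 0.438 0.438 0.438 0.439 0.439 0.439 0.457 0.463 0.469
 0.471 0.474 0.476 0.477]
-0.224 9 [0.436 0.437 0.437 0.437 0.467 0.47  0.473 0.474 0.477]
-0.216 0 []
-0.208 0 []
```

The wrist depth puts the real finger ends about 39 mm behind the stated TCP, at tool z ≈ -39. The fingers closed above the block, whose top is at z 0.028. The side camera's depth agrees. I'll open, go 3.6 cm lower and watch the force.

```bash
python3 -m crank '[[[0,0,0],[0,0,0]],[[0,0,0],[0,0,0]],[[0,0,0],[0,0,0]],[[0,0,0],[0,0,0]]]' 6 40
python3 -m crank '[[[0,0,1.2],[0,0,0]],[[0,0,1.2],[0,0,0]],[[0,0,1.2],[0,0,0]],[[0,0,0],[0,0,0]]]'
python3 -m crank '[[[0,0,0],[0,0,0]],[[0,0,0],[0,0,0]],[[0,0,0],[0,0,0]],[[0,0,0],[0,0,0]],[[0,0,0],[0,0,0]]]' 2.4 40
```

```text
clock: 5.4
tcp_pos: [0.515, -0.2816, 0.0046]
orientation: [0.123, -3.139, -0.0]
contact_force: [-0.4, 0.3, -0.3]
grip_width: 0.0597
gripper_force: 0.0
clock: 5.8
tcp_pos: [0.5133, -0.2807, -0.0339]
orientation: [0.123, -3.135, -0.003]
contact_force: [-0.3, 1.2, 0.5]
grip_width: 0.06
gripper_force: 0.0
clock: 6.3
tcp_pos: [0.5153, -0.2818, -0.031]
orientation: [-0.123, 3.139, -0.001]
contact_force: [0.1, 0.2, 2.0]
grip_width: 0.0313
gripper_force: 41.1
```

```bash
python3 -m crank '[[[0,0,-0.7],[0,0,0]],[[0,0,-1.5],[0,0,0]],[[0,0,-3],[0,0,0]],[[0,0,-3],[0,0,0]],[[0,0,-3.5],[0,0,0]]]' ; python3 -m crank '[[[-1.1,4.2,0],[0,0,0]],[[-1.1,4.2,0],[0,0,0]],[[-1.1,4.2,0],[0,0,0]],[[-1.1,4.2,0],[0,0,0]],[[-1.1,4.2,0],[0,0,0]]]' >/dev/null;  python3 -m crank '[[[-1.1,4.2,0],[0,0,0]],[[-1.1,4.2,0],[0,0,0]],[[-1.1,4.2,0],[0,0,0]],[[0,0,0],[0,0,0.148]],[[0,0,0],[0,0,0.148]]]' >/dev/null; python3 -m crank '[[[0,0,0],[0,0,0]],[[0,0,0],[0,0,0]],[[0,0,0],[0,0,0]]]'
python3 - <<'E'
from h import *
im,d,T=snap("w4"); cv2.imwrite("pics/w4.png",cv2.resize(im[90:420,60:500],None,fx=1.8,fy=1.8,interpolation=cv2.INTER_CUBIC)[:,:,::-1]); print(T.round(4))
E
```

```text
clock: 6.8
tcp_pos: [0.5145, -0.2814, 0.0873]
orientation: [0.122, -3.139, -0.0]
contact_force: [1.1, -0.6, -0.6]
grip_width: 0.0313
gripper_force: 39.7
clock: 8.1
tcp_pos: [0.5766, 0.0599, 0.0861]
orientation: [0.338, 3.123, 0.0]
contact_force: [-0.6, 0.2, -0.8]
grip_width: 0.0312
gripper_force: 39.8
[[-9.768e-01  2.139e-01  5.000e-04  5.766e-01]
 [ 2.139e-01  9.768e-01  2.000e-04  5.990e-02]
 [-4.000e-04  3.000e-04 -1.000e+00  8.610e-02]
 [ 0.000e+00  0.000e+00  0.000e+00  1.000e+00]]
```

View pics/w4.png

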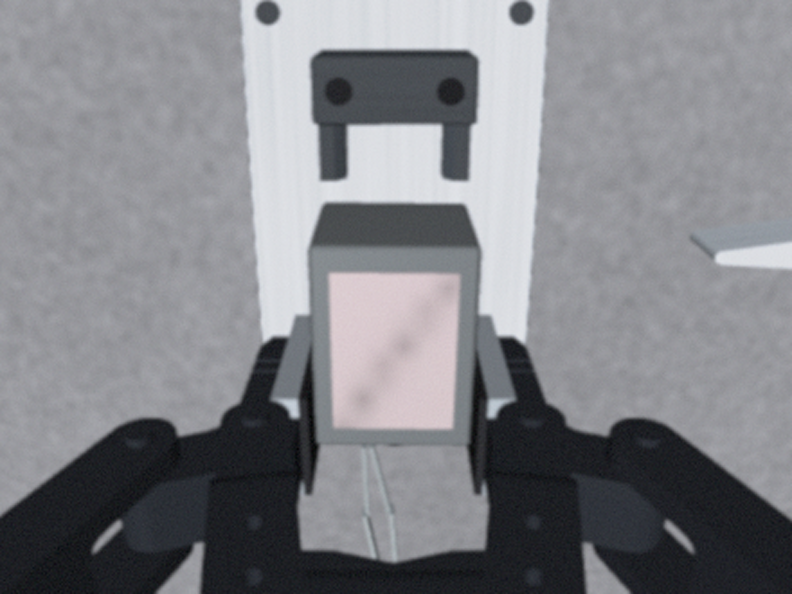

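Run:
```python
from fit import *
T=np.load("w4.npz")["T"]; C=lambda p:cr(p,60,90,1.8)
j,res=fit("wrist",C([(315,123),(478,124),(321,179),(469,180),(346,179),(443,180)]),[(-50,-27,42),(-50,27,42),(-26,-27,24),(-26,27,24),(-26,-21.5,24),(-26,21.5,24)],T,0,(.58,.06,-.2)); print("jig",j.round(4),res)
print("screws",inj(j,px2w("wrist",C([(267,13),(521,13)]),.012,T)))
print("edges",inj(j,px2w("wrist",C([(243,20),(262,340),(548,20),(528,340)]),.012,T)))
b,res=fit("wrist",C([(309,248),(480,248),(474,443),(316,443)]),[(-22,-16,28),(-22,16,28),(22,16,28),(22,-16,28)],T,.117,(.57,.06,-.2)); print("block",b.round(4),res)
jn=j; np.save("jig.npy",jn)
print("block in jig",inj(jn,[b[:2]]),"dyaw",(b[2]-jn[2]).round(4))
print("tcp in jig",inj(jn,[T[:2,3]]), "tool yaw",np.arctan2(-T[1,0],-T[0,0]).round(4))
```

```text
jig [ 0.5873  0.0578 -0.2238] [[-0.5, 0.1], [0.2, 0.3], [0.1, -0.1], [0.2, -0.0], [-5.4, -0.1], [6.3, -0.1]]
screws [[-84.2 -46.5]
 [-85.   44.5]]
edges [[-81.8 -55.3]
 [ 47.4 -55. ]
 [-82.7  54.5]
 [ 46.5  56.3]]
block [ 0.563   0.0627 -0.2138] [[-0.4, -0.3], [0.5, -0.4], [-1.4, 0.4], [1.1, 0.5]]
block in jig [[-24.7  -0.6]] dyaw 0.01
tcp in jig [[-10.9  -0.3]] tool yaw -0.2156
```

```bash
python3 -m crank '[[[0,0.05,2.5],[0,0,0.005]],[[0,0,3],[0,0,0]],[[0,0,2.5],[0,0,0]],[[0,0,1.2],[0,0,0]],[[0,0,0.5],[0,0,0]]]'; python3 -m crank '[[[0,0,0.4],[0,0,0]],[[0,0,0.3],[0,0,0]],[[0,0,0],[0,0,0]],[[0,0,0],[0,0,0]]]'
```

```text
clock: 8.65
tcp_pos: [0.576, 0.0603, -0.0124]
orientation: [-0.349, -3.12, 0.001]
contact_force: [0.1, 0.2, -0.6]
grip_width: 0.0313
gripper_force: 39.8
clock: 9.05
tcp_pos: [0.5771, 0.0608, -0.0177]
orientation: [0.349, 3.121, 0.001]
contact_force: [-0.0, 0.3, -0.7]
grip_width: 0.0316
gripper_force: 39.8
```

```bash
python3 -m crank '[[[0,0,0.1],[0,0,0]],[[0.15,0,0],[0,0,0]],[[0.15,0,0],[0,0,0]],[[0,0,0],[0,0,0]]]'; python3 -m crank '[[[0.1,0,0.03],[0,0,0]],[[0,0,0],[0,0,0]],[[0,0,0],[0,0,0]]]'
```

```text
clock: 9.45
tcp_pos: [0.575, 0.0613, -0.0189]
orientation: [0.349, 3.119, 0.0]
contact_force: [4.2, -1.0, -2.1]
grip_width: 0.0313
gripper_force: 39.9
clock: 9.75
tcp_pos: [0.575, 0.0613, -0.0189]
orientation: [0.349, 3.118, 0.0]
contact_force: [6.4, -1.4, -0.3]
grip_width: 0.0316
gripper_force: 40.2
```

```bash
python3 -m crank '[[[0,0,0],[0,0,0]],[[0,0,0],[0,0,0]],[[0,0,0],[0,0,0]],[[0,0,-1.5],[0,0,0]],[[0,0,-3],[0,0,0]]]' 6 40; python3 -m crank '[[[0,0,-4],[0,0,0]],[[0,0,-2],[0,0,0]],[[0,0,0],[0,0,0]],[[0,0,0],[0,0,0]]]'
python3 - <<'E'
from fit import *
im,d,T=snap("w5"); j=np.load("jig.npy"); j[2]=-.219; np.save("jig.npy",j); g=cv2.cvtColor(im,cv2.COLOR_RGB2GRAY)
c,s=np.cos(j[2]),np.sin(j[2])
for y in(-12,0,12):
    xs=np.arange(-60,0,1.); P=np.c_[j[0]+(c*xs-s*y)/1000,j[1]+(s*xs+c*y)/1000,np.full(len(xs),.041)]
    u=w2px("wrist",P,T).astype(np.float32); v=cv2.remap(g,u[:,None,0],u[:,None,1],cv2.INTER_LINEAR).ravel(); z=[round(float(q)*1000) for q in cv2.remap(cloud("wrist",d,T)[...,2].astype(np.float32),u[:,None,0],u[:,None,1],cv2.INTER_NEAREST).ravel()]
    print(y,[f"{int(a)}:{b}/{h}" for a,b,h in zip(xs,v,z)])
xs=-28; 
ys=np.arange(-30,31,1.); P=np.c_[j[0]+(c*-15-s*ys)/1000,j[1]+(s*-15+c*ys)/1000,np.full(len(ys),.04)]
u=w2px("wrist",P,T).astype(np.float32); print("across",[f"{int(a)}:{b}" for a,b in zip(ys,cv2.remap(g,u[:,None,0],u[:,None,1],cv2.INTER_LINEAR).ravel())])
cv2.imwrite("pics/w5.png",cv2.resize(im[120:360,120:440],None,fx=2.5,fy=2.5,interpolation=cv2.INTER_CUBIC)[:,:,::-1])
E
```

```text
clock: 10.25
tcp_pos: [0.5702, 0.0612, 0.0245]
orientation: [-0.349, -3.117, 0.003]
contact_force: [0.2, -0.3, 0.3]
grip_width: 0.0599
gripper_force: 0.0
clock: 10.65
tcp_pos: [0.5725, 0.0618, 0.086]
orientation: [0.349, 3.122, 0.001]
contact_force: [-0.7, -0.1, -0.9]
grip_width: 0.0596
gripper_force: 0.0
-12 ['-60:77/45', '-59:77/44', '-58:76/46', '-57:77/45', '-56:78/44', '-55:78/46', '-54:76/43', '-53:78/44', '-52:77/44', '-51:76/44', '-50:83/43', '-49:121/42', '-48:136/43', '-47:139/43', '-46:138/43', '-45:143/41', '-44:154/43', '-43:160/42', '-42:160/42', '-41:164/44', '-40:164/43', '-39:164/42', '-38:163/41', '-37:164/42', '-36:166/42', '-35:162/43', '-34:161/43', '-33:162/43', '-32:161/43', '-31:161/43', '-30:164/43', '-29:163/41', '-28:165/42', '-27:164/42', '-26:164/42', '-25:165/43', '-24:168/42', '-23:168/42', '-22:169/43', '-21:167/43', '-20:166/43', '-19:163/42', '-18:164/42', '-17:165/42', '-16:165/43', '-15:164/42', '-14:163/43', '-13:164/43', '-12:163/42', '-11:160/43', '-10:147/43', '-9:137/42', '-8:133/43', '-7:135/42', '-6:166/42', '-5:215/15', '-4:221/14', '-3:220
[... 1607 characters left out ...]
1/41', '-5:201/13', '-4:222/15', '-3:222/15', '-2:222/15', '-1:222/15']
across ['-30:221', '-29:219', '-28:219', '-27:217', '-26:216', '-25:221', '-24:222', '-23:223', '-22:225', '-21:224', '-20:224', '-19:224', '-18:222', '-17:215', '-16:177', '-15:134', '-14:134', '-13:137', '-12:168', '-11:193', '-10:196', '-9:190', '-8:188', '-7:181', '-6:180', '-5:180', '-4:186', '-3:193', '-2:198', '-1:201', '0:202', '1:204', '2:205', '3:203', '4:203', '5:203', '6:203', '7:204', '8:203', '9:205', '10:204', '11:200', '12:183', '13:147', '14:130', '15:123', '16:141', '17:201', '18:222', '19:223', '20:224', '21:225', '22:223', '23:219', '24:218', '25:218', '26:220', '27:219', '28:219', '29:220', '30:221']
```

The block is seated: it spans jig x -49.5 to -5.7, flush with the stop, with y about 0. Next is the thick spacer.

Run:
```python
from fit import *
T=pose(); go(T,[.4746,.2510,-.030],-.139)
```

```text
shift [13.65 16.31 11.52] turn z -0.0837 tilt [-1.2e-03  1.0e-04 -1.0e+00]
```

```bash
python3 -m crank '[[[2.73,3.26,0],[0,0,0]],[[2.73,3.26,0],[0,0,0]],[[2.73,3.26,0],[0,0,0]],[[2.73,3.26,0],[0,0,0]],[[2.73,3.26,0],[0,0,0]]]' 6.2 >/dev/null; python3 -m crank '[[[0,0,3],[0,0,-0.0837]],[[0,0,0],[0,0,0]],[[0,0,0],[0,0,0]],[[0,0,0],[0,0,0]]]'
python3 - <<'E'
from fit import *
im,d,T=snap("w6"); go(T,[.4746,.2510,-.030],-.139)
W=cloud("wrist",d,T); 
for nm,c0 in (("thick",(.4746,.251)),("thin",(.5061,.2468))):
    L=np.hypot(W[...,0]-c0[0],W[...,1]-c0[1])<.035; m=(L&(W[...,2]>.026)&(W[...,2]<.045)).astype(np.uint8)
    n,lab,st,ce=cv2.connectedComponentsWithStats(m); k=1+np.argmax([0 if 0 else st[i,4]*(np.hypot(*(np.nanmean(W[lab==i][:,:2],0)-c0))<.012) for i in range(1,n)])
    q=np.argwhere(lab==k)[:,::-1].astype(np.float32); R=px2w("wrist",q,.034,T)[:,:2].astype(np.float32); print(nm,len(q),cv2.minAreaRect(R*1000))
E
```

```text
clock: 11.6
tcp_pos: [0.4766, 0.2491, 0.0558]
orientation: [0.225, 3.133, -0.001]
contact_force: [0.7, -0.3, 0.0]
grip_width: 0.0619
gripper_force: 0.0
shift [0.23 0.17 8.58] turn z -0.0046 tilt [ 3.e-04 -7.e-04 -1.e+00]
thick 1774 ((473.30047607421875, 250.53660583496094), (39.63313293457031, 15.156737327575684), 81.79534149169922)
thin 1389 ((504.2294921875, 246.95677185058594), (51.41704559326172, 11.39966106414795), 81.60968017578125)
```

```bash
python3 -m crank '[[[0.2,0.15,2.5],[0,0,0]],[[0,0,3],[0,0,0]],[[0,0,2],[0,0,0]],[[0,0,1],[0,0,0]],[[0,0,0],[0,0,0]]]'; python3 -m crank '[[[0,0,0],[0,0,0]],[[0,0,0],[0,0,0]],[[0,0,0],[0,0,0]],[[0,0,0],[0,0,0]],[[0,0,0],[0,0,0]]]' 3.2 40
```

```text
clock: 12.15
tcp_pos: [0.4739, 0.2516, -0.0302]
orientation: [-0.221, -3.133, 0.002]
contact_force: [-0.2, -0.0, 1.0]
grip_width: 0.0619
gripper_force: 0.0
clock: 12.65
tcp_pos: [0.475, 0.2528, -0.0284]
orientation: [0.219, 3.132, 0.002]
contact_force: [-0.2, -1.1, 8.1]
grip_width: 0.0388
gripper_force: 40.8
```

```bash
python3 -m crank '[[[0,0,-0.5],[0,0,0]],[[0,0,-1.5],[0,0,0]],[[0,0,-3],[0,0,0]],[[0,0,-3.5],[0,0,0]],[[0,0,-3.5],[0,0,0]]]'
python3 - <<'E'
from fit import *
T=pose(); j=np.load("jig.npy"); c,s=np.cos(j[2]),np.sin(j[2]); go(T,[j[0]+.002*c,j[1]+.002*s,.08],j[2])
E
```

```text
clock: 13.15
tcp_pos: [0.4731, 0.2523, 0.0923]
orientation: [-0.218, -3.133, 0.0]
contact_force: [-0.3, 0.5, -0.4]
grip_width: 0.0393
gripper_force: 41.4
shift [-14.2  -17.7    1.22] turn z 0.0799 tilt [-9.e-04 -2.e-04 -1.e+00]
```

```bash
python3 -m crank '[[[-2.84,-3.54,0.1],[0,0,0]],[[-2.84,-3.54,0.1],[0,0,0]],[[-2.84,-3.54,0.1],[0,0,0]],[[-2.84,-3.54,0.1],[0,0,0]],[[-2.84,-3.54,0.1],[0,0,0]]]'>/dev/null; python3 -m crank '[[[0,0,0],[0,0,0.08]],[[0,0,0],[0,0,0]],[[0,0,0],[0,0,0]],[[0,0,0],[0,0,0]]]'
cat >> fit.py <<'E'
def inhand(d,T,ymax=18):
    W=cloud("wrist",d,T); L=((W-T[:3,3])@T[:3,:3])*1000
    for a in (-ymax,-ymax/3,ymax/3):
        s=L[(L[...,1]>a)&(L[...,1]<a+2*ymax/3)&(abs(L[...,0])<22)&(L[...,2]<-15)&(L[...,2]>-75)]
        t=s[s[:,2]<np.percentile(s[:,2],50)+3] if len(s) else s
        zt=np.percentile(s[:,2],5); top=s[s[:,2]<zt+3.5]; print("y",round(a),len(s),"ztop",zt.round(1),"x",np.percentile(top[:,0],[3,50,97]).round(1))
E
python3 - <<'E'
from fit import *
im,d,T=snap("w7"); j=np.load("jig.npy"); print("tcp jig",inj(j,[T[:2,3]]),"yaw err",np.arctan2(-T[1,0],-T[0,0])-j[2],T[:3,2].round(4)); inhand(d,T)
cv2.imwrite("pics/w7.png",cv2.resize(im[120:420,100:460],None,fx=2,fy=2,interpolation=cv2.INTER_CUBIC)[:,:,::-1])
E
```

```text
clock: 14.05
tcp_pos: [0.5892, 0.0595, 0.0855]
orientation: [-0.337, -3.123, -0.001]
contact_force: [-0.2, 0.6, -0.1]
grip_width: 0.0395
gripper_force: 41.4
tcp jig [[1.5 2.1]] yaw err 0.004016820186117681 [-6.e-04  9.e-04 -1.e+00]
y -18 2162 ztop -65.3 x [-5.2  1.5  6.7]
y -6 2141 ztop -65.3 x [-5.   1.6  6.7]
y 6 2131 ztop -65.2 x [-4.8  1.7  6.7]
```

View pics/w7.png

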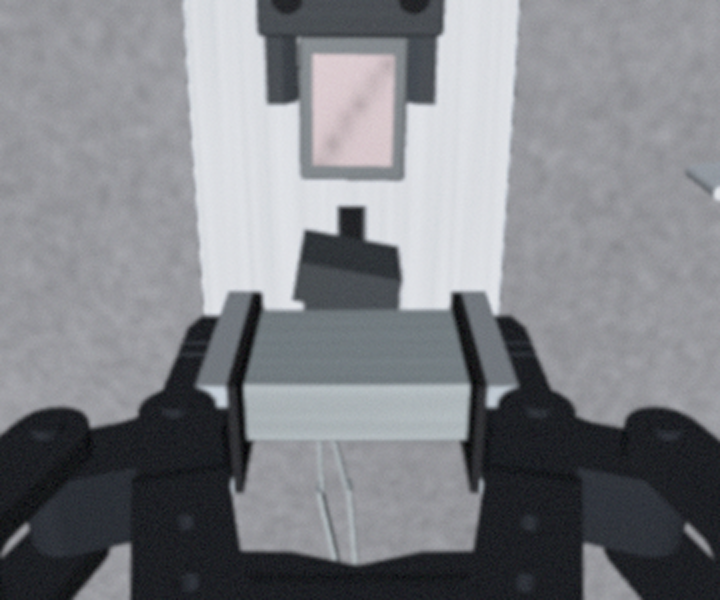

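The spacer is held square. The block's free edge is at row 180, and the jaw's face foot runs from (303,230) to (400,247), top edge (297,263) to (402,280). There is enough room.

```bash
python3 - <<'E'
from fit import *
T=np.load("w7.npz")["T"]; j=np.load("jig.npy"); C=lambda p:cr(p,100,120,2)
print("blockedge",inj(j,px2w("wrist",C([(302,180),(404,180)]),.040,T)),"foot",inj(j,px2w("wrist",C([(305,230),(398,247)]),.012,T)),"top",inj(j,px2w("wrist",C([(301,263),(402,279)]),.040,T)))
E
python3 -m crank '[[[-0.1,-0.2,2.5],[0,0,0.004]],[[0,0,3],[0,0,0]],[[0,0,2.5],[0,0,0]],[[0,0,1.3],[0,0,0]],[[0,0,0.5],[0,0,0]]]'; python3 -m crank '[[[0,0,0.4],[0,0,0]],[[0,0,0.3],[0,0,0]],[[0,0,0],[0,0,0]],[[0,0,0],[0,0,0]]]'
```

```text
blockedge [[ -5.1 -15.3]
 [ -5.2  16.3]] foot [[ 23.3 -16.7]
 [ 29.7  16.7]] top [[ 23.2 -16.2]
 [ 28.8  16.5]]
clock: 14.6
tcp_pos: [0.5895, 0.0561, -0.0138]
orientation: [-0.347, -3.12, 0.001]
contact_force: [-0.4, -0.0, -0.7]
grip_width: 0.0393
gripper_force: 41.4
clock: 15.0
tcp_pos: [0.591, 0.0555, -0.019]
orientation: [0.35, 3.121, 0.001]
contact_force: [-0.8, 0.5, -0.8]
grip_width: 0.0392
gripper_force: 41.4
```

```bash
python3 -m crank '[[[0.1,0.1,0.2],[0,0,0]],[[0.1,0,0.12],[0,0,0]],[[0,0,0],[0,0,0]],[[0,0,0],[0,0,0]]]'; python3 -m crank '[[[0.1,0,0.05],[0,0,0]],[[0.1,0,0],[0,0,0]],[[0,0,0],[0,0,0]],[[0,0,0],[0,0,0]]]'
```

```text
clock: 15.4
tcp_pos: [0.5911, 0.0559, -0.02]
orientation: [0.351, 3.118, 0.001]
contact_force: [-3.7, -3.2, 20.4]
grip_width: 0.0396
gripper_force: 52.3
clock: 15.8
tcp_pos: [0.5911, 0.0558, -0.02]
orientation: [0.351, 3.114, 0.001]
contact_force: [0.8, -3.0, 18.6]
grip_width: 0.0395
gripper_force: 51.5
```

```bash
python3 -m crank '[[[0,0,-0.2],[0,0,0]],[[0,0,0],[0,0,0]]]'; python3 -m crank '[[[0,0,0],[0,0,0]],[[0,0,0],[0,0,0]],[[0,0,0],[0,0,0]],[[0,0,0],[0,0,0]]]' 6.2; python3 -m crank '[[[0,0,-2],[0,0,0]],[[0,0,-4],[0,0,0]],[[0,0,-4],[0,0,0]],[[0,0,0],[0,0,0]],[[0,0,0],[0,0,0]]]'
cat >> fit.py <<'E'
def lift(T,d,x0,x1,y0=-15,y1=15,zmin=30,zmax=50):
    """x,y,z stats of tall things in a jig box"""
    j=np.load("jig.npy"); W=cloud("wrist",d,T); c,s=np.cos(j[2]),np.sin(j[2]); dx=W[...,0]-j[0];dy=W[...,1]-j[1]
    J=np.stack([c*dx+s*dy,-s*dx+c*dy,W[...,2]],-1)*1000
    for a in np.arange(y0,y1,(y1-y0)/3):
        for lo in (x0,):
            q=J[(J[...,0]>x0)&(J[...,0]<x1)&(J[...,1]>a)&(J[...,1]<a+(y1-y0)/3)]
            h=[]
            for b in np.arange(x0,x1,2):
                w=q[(q[:,0]>=b)&(q[:,0]<b+2),2]; h.append(f"{b:.0f}:{np.median(w):.0f}" if len(w) else f"{b:.0f}:-")
            print(round(a)," ".join(h))
E
python3 - <<'E'
from fit import *
im,d,T=snap("w8"); lift(T,d,-14,34)
j=np.load("jig.npy");c,s=np.cos(j[2]),np.sin(j[2]); g=cv2.cvtColor(im,cv2.COLOR_RGB2GRAY)
for y in(-12,0,12):
    xs=np.arange(-12,34,1.); P=np.c_[j[0]+(c*xs-s*y)/1000,j[1]+(s*xs+c*y)/1000,np.full(len(xs),.040)]
    u=w2px("wrist",P,T).astype(np.float32); print(y,[f"{int(a)}:{b}" for a,b in zip(xs,cv2.remap(g,u[:,None,0],u[:,None,1],cv2.INTER_LINEAR).ravel())])
E
```

```text
clock: 16.0
tcp_pos: [0.5882, 0.057, -0.0199]
orientation: [0.35, 3.119, 0.001]
contact_force: [-0.9, -1.5, 11.2]
grip_width: 0.0392
gripper_force: 47.7
clock: 16.4
tcp_pos: [0.5864, 0.0573, -0.0217]
orientation: [-0.349, -3.121, 0.0]
contact_force: [-0.0, 1.1, -0.7]
grip_width: 0.0619
gripper_force: 0.0
clock: 16.9
tcp_pos: [0.5873, 0.0576, 0.0793]
orientation: [0.349, 3.121, 0.002]
contact_force: [0.2, 1.2, -0.9]
grip_width: 0.0622
gripper_force: 0.0
-15 -14:43 -12:190 -10:186 -8:42 -6:42 -4:42 -2:42 0:43 2:42 4:42 6:42 8:- 10:- 12:- 14:- 16:16 18:15 20:15 22:29 24:42 26:42 28:42 30:42 32:42
-5 -14:43 -12:190 -10:187 -8:42 -6:42 -4:42 -2:42 0:42 2:42 4:42 6:42 8:- 10:- 12:- 14:- 16:16 18:15 20:15 22:15 24:29 26:42 28:42 30:42 32:42
5 -14:43 -12:190 -10:186 -8:42 -6:42 -4:42 -2:42 0:42 2:43 4:42 6:42 8:- 10:- 12:- 14:- 16:16 18:15 20:14 22:15 24:15 26:29 28:42 30:42 32:42
-12 ['-12:163', '-11:159', '-10:147', '-9:136', '-8:136', '-7:132', '-6:122', '-5:142', '-4:177', '-3:178', '-2:174', '-1:173', '0:173', '1:174', '2:175', '3:171', '4:173', '5:175', '6:178', '7:187', '8:215', '9:22
[... 391 characters left out ...]
, '5:179', '6:171', '7:127', '8:58', '9:33', '10:36', '11:34', '12:37', '13:40', '14:48', '15:50', '16:53', '17:50', '18:52', '19:50', '20:47', '21:50', '22:46', '23:48', '24:50', '25:51', '26:64', '27:77', '28:78', '29:76', '30:77', '31:78', '32:76', '33:78']
12 ['-12:188', '-11:182', '-10:165', '-9:138', '-8:133', '-7:130', '-6:125', '-5:142', '-4:180', '-3:181', '-2:178', '-1:177', '0:177', '1:179', '2:180', '3:179', '4:177', '5:178', '6:181', '7:189', '8:217', '9:223', '10:223', '11:223', '12:223', '13:222', '14:223', '15:211', '16:155', '17:78', '18:48', '19:53', '20:52', '21:50', '22:49', '23:55', '24:49', '25:51', '26:50', '27:51', '28:59', '29:71', '30:76', '31:78', '32:78', '33:80']
```

Thick is placed upright against the block: x -5 to +7, top level with the block's. The gap is about 31.5 mm, so the thin spacer is needed (r ≈ 13.5).

Run:
```python
from fit import *
T=pose(); go(T,[.5061,.2468,.05],-.142)
```

```text
shift [12.   16.69  2.83] turn z -0.0808 tilt [-7.e-04  2.e-04 -1.e+00]
```

```bash
python3 -m crank '[[[2.4,3.34,0],[0,0,0]],[[2.4,3.34,0],[0,0,0]],[[2.4,3.34,0],[0,0,0]],[[2.4,3.34,0],[0,0,0]],[[2.4,3.34,0],[0,0,0]]]' 7.2 >/dev/null; python3 -m crank '[[[0,0,2.8],[0,0,-0.081]],[[0,0,0],[0,0,0]],[[0,0,0],[0,0,0]],[[0,0,0],[0,0,0]]]'
python3 - <<'E'
from fit import *
im,d,T=snap("w9"); go(T,[.5061,.2468,-.027],-.142)
W=cloud("wrist",d,T); c0=(.5061,.2468)
m=((np.hypot(W[...,0]-c0[0],W[...,1]-c0[1])<.035)&(W[...,2]>.031)&(W[...,2]<.045)).astype(np.uint8)
n,lab,st,ce=cv2.connectedComponentsWithStats(m); k=1+np.argmax(st[1:,4]); q=np.argwhere(lab==k)[:,::-1].astype(np.float32)
print(st[k],cv2.minAreaRect(px2w("wrist",q,.034,T)[:,:2].astype(np.float32)*1000))
E
```

```text
clock: 17.85
tcp_pos: [0.5075, 0.2449, 0.0509]
orientation: [0.23, 3.133, -0.001]
contact_force: [0.4, -0.4, -0.8]
grip_width: 0.072
gripper_force: 0.0
shift [0.17 0.18 7.79] turn z -0.0044 tilt [ 1.e-04 -8.e-04 -1.e+00]
[ 235  227   94   15 1245] ((505.53521728515625, 246.59169006347656), (51.763893127441406, 8.371179580688477), 81.63236236572266)
```

```bash
python3 -m crank '[[[0.17,0.17,2.5],[0,0,0]],[[0,0,2.5],[0,0,0]],[[0,0,1.8],[0,0,0]],[[0,0,0.9],[0,0,0]],[[0,0,0],[0,0,0]]]'; python3 -m crank '[[[0,0,0],[0,0,0]],[[0,0,0],[0,0,0]],[[0,0,0],[0,0,0]],[[0,0,0],[0,0,0]],[[0,0,0],[0,0,0]]]' 4.4 40; python3 -m crank '[[[0,0,-0.5],[0,0,0]],[[0,0,-1.5],[0,0,0]],[[0,0,-3],[0,0,0]],[[0,0,-3.5],[0,0,0]],[[0,0,-3.5],[0,0,0]]]'
python3 - <<'E'
from fit import *
T=pose(); j=np.load("jig.npy"); c,s=np.cos(j[2]),np.sin(j[2]); go(T,[j[0]+.012*c,j[1]+.012*s,.08],j[2])
E
```

```text
clock: 18.4
tcp_pos: [0.5053, 0.2476, -0.0268]
orientation: [-0.226, -3.133, 0.001]
contact_force: [-0.8, -0.2, -1.4]
grip_width: 0.0721
gripper_force: 0.0
clock: 18.9
tcp_pos: [0.5063, 0.2487, -0.0251]
orientation: [0.224, 3.132, 0.002]
contact_force: [-1.5, -1.7, 6.9]
grip_width: 0.051
gripper_force: 41.6
clock: 19.4
tcp_pos: [0.5048, 0.2485, 0.0957]
orientation: [-0.223, -3.133, 0.0]
contact_force: [1.1, 1.0, -0.5]
grip_width: 0.0509
gripper_force: 42.7
shift [-12.06 -17.8    1.56] turn z 0.0768 tilt [-4.e-04  0.e+00 -1.e+00]
```

```bash
python3 -m crank '[[[-2.41,-3.56,0.1],[0,0,0]],[[-2.41,-3.56,0.1],[0,0,0]],[[-2.41,-3.56,0.1],[0,0,0]],[[-2.41,-3.56,0.1],[0,0,0]],[[-2.41,-3.56,0.1],[0,0,0]]]'>/dev/null; python3 -m crank '[[[0,0,0],[0,0,0.077]],[[0,0,0],[0,0,0]],[[0,0,0],[0,0,0]],[[0,0,0],[0,0,0]]]'
python3 - <<'E'
from fit import *
im,d,T=snap("w10"); j=np.load("jig.npy"); print("tcp jig",inj(j,[T[:2,3]]),"yaw err",np.arctan2(-T[1,0],-T[0,0])-j[2],T[:3,2].round(4)); inhand(d,T)
E
```

```text
clock: 20.3
tcp_pos: [0.5989, 0.0572, 0.0888]
orientation: [-0.337, -3.123, -0.001]
contact_force: [-0.7, -0.2, 0.3]
grip_width: 0.0514
gripper_force: 42.7
tcp jig [[11.4  2. ]] yaw err 0.0038211849529704855 [-3.e-04  9.e-04 -1.e+00]
y -18 1570 ztop -61.8 x [-2.5  1.3  3.3]
y -6 1580 ztop -61.9 x [-2.8  1.1  3.2]
y 6 1584 ztop -61.8 x [-2.9  1.   3.2]
```

```bash
python3 -m crank '[[[-0.1,-0.1,2.5],[0,0,0.004]],[[0,0,3],[0,0,0]],[[0,0,2.5],[0,0,0]],[[0,0,1.3],[0,0,0]],[[0,0,0.5],[0,0,0]]]'; python3 -m crank '[[[0,0,0.4],[0,0,0]],[[0,0,0],[0,0,0]],[[0,0,0],[0,0,0]]]'; python3 -c "
from fit import *
print(inj(np.load('jig.npy'),[pose()[:2,3]]))"
```

```text
clock: 20.85
tcp_pos: [0.5992, 0.0548, -0.0106]
orientation: [-0.347, -3.12, 0.001]
contact_force: [-0.2, -0.3, -1.3]
grip_width: 0.0509
gripper_force: 42.7
clock: 21.15
tcp_pos: [0.6009, 0.0542, -0.0125]
orientation: [0.349, 3.121, 0.001]
contact_force: [-0.4, 0.4, -0.5]
grip_width: 0.051
gripper_force: 42.7
[[14.  -0.5]]
```

```bash
python3 -m crank '[[[0,0,0.3],[0,0,0]],[[0,0,0.2],[0,0,0]],[[0,0,0.1],[0,0,0]],[[0,0,0],[0,0,0]],[[0,0,0],[0,0,0]]]'; python3 -m crank '[[[0.15,0,0],[0,0,0]],[[0.1,0,0],[0,0,0]],[[0.1,0,0.05],[0,0,0]],[[0,0,0],[0,0,0]],[[0,0,0],[0,0,0]]]'; python3 -c "
from fit import *
print(inj(np.load('jig.npy'),[pose()[:2,3]]))"
```

```text
clock: 21.65
tcp_pos: [0.6002, 0.0542, -0.019]
orientation: [0.35, 3.122, 0.001]
contact_force: [-2.6, 0.3, 4.8]
grip_width: 0.0511
gripper_force: 43.2
clock: 22.15
tcp_pos: [0.5986, 0.0546, -0.0191]
orientation: [0.35, 3.118, 0.0]
contact_force: [1.8, -1.3, 5.2]
grip_width: 0.0508
gripper_force: 43.3
[[11.7 -0.7]]
```

```bash
python3 -m crank '[[[0.1,0,0],[0,0,0]],[[0.1,0,0],[0,0,0]],[[0,0,0],[0,0,0]],[[0,0,0],[0,0,0]]]'; python3 -m crank '[[[0,0,-0.1],[0,0,0]],[[0,0,0],[0,0,0]],[[0,0,0],[0,0,0]],[[0,0,0],[0,0,0]]]' 7.2; python3 -m crank '[[[0,0,-2],[0,0,0]],[[0,0,-4],[0,0,0]],[[0,0,-4],[0,0,0]],[[0,0,0],[0,0,0]],[[0,0,0],[0,0,0]]]'
cat >> fit.py <<'E'
def prof(im,T,x0,x1,ys=(-12,0,12),z=.040):
    j=np.load("jig.npy");c,s=np.cos(j[2]),np.sin(j[2]); g=cv2.cvtColor(im,cv2.COLOR_RGB2GRAY)
    for y in ys:
        xs=np.arange(x0,x1,1.); P=np.c_[j[0]+(c*xs-s*y)/1000,j[1]+(s*xs+c*y)/1000,np.full(len(xs),z)]
        u=w2px("wrist",P,T).astype(np.float32); print(y," ".join(f"{int(a)}:{b}" for a,b in zip(xs,cv2.remap(g,u[:,None,0],u[:,None,1],cv2.INTER_LINEAR).ravel())))
E
python3 - <<'E'
from fit import *
im,d,T=snap("w11"); print(T[:3,3]); lift(T,d,-14,34); prof(im,T,-10,32)
E
```

```text
clock: 22.55
tcp_pos: [0.5966, 0.0551, -0.0191]
orientation: [0.35, 3.118, 0.0]
contact_force: [3.5, -0.6, 6.4]
grip_width: 0.0509
gripper_force: 43.3
clock: 22.95
tcp_pos: [0.5941, 0.0554, -0.0193]
orientation: [-0.349, -3.121, 0.0]
contact_force: [0.3, -1.0, 0.5]
grip_width: 0.0721
gripper_force: 0.0
clock: 23.45
tcp_pos: [0.5951, 0.0556, 0.0818]
orientation: [0.349, 3.121, 0.002]
contact_force: [-0.8, 0.1, -0.9]
grip_width: 0.0721
gripper_force: 0.0
[0.5951424  0.05564081 0.08182854]
-15 -14:43 -12:43 -10:43 -8:42 -6:42 -4:193 -2:188 0:43 2:43 4:42 6:42 8:43 10:43 12:42 14:- 16:- 18:- 20:34 22:32 24:42 26:42 28:42 30:42 32:43
-5 -14:43 -12:43 -10:43 -8:42 -6:42 -4:193 -2:189 0:42 2:42 4:42 6:42 8:42 10:42 12:42 14:- 16:- 18:- 20:- 22:16 24:30 26:42 28:42 30:42 32:42
5 -14:43 -12:42 -10:43 -8:42 -6:42 -4:193 -2:189 0:42 2:43 4:42 6:42 8:42 10:42 12:42 14:- 16:- 18:- 20:- 22:14 24:15 26:29 28:42 30:42 32:43
-12 -10:149 -9:136 -8:135 -7:131 -6:122 -5:148 -4:178 -3:177 -2:176 -1:173 0:172 1:173 2:174 3:174 4:171 5:175 6:172 7:163 8:174 9:177 10:174 11:175 12:169 13:132 14:68 15:50 16:52 17:52 18:51 19:51 20:50 21:50 22:49 23:54 24:69 25:77 26:77 27:76 28:78 29:79 30:77 31:77
0 -10:177 -9:141 -8:132 -7:131 -6:124 -5:147 -4:180 -3:179 -2:176 -1:174 0:176 1:176 2:178 3:174 4:173 5:174 6:174 7:166 8:174 9:178 10:174 11:175 12:173 13:137 14:64 15:44 16:53 17:50 18:51 19:49 20:50 21:52 22:48 23:51 24:49 25:54 26:65 27:75 28:76 29:77 30:77 31:78
12 -10:165 -9:138 -8:131 -7:130 -6:123 -5:147 -4:179 -3:181 -2:178 -1:178 0:178 1:181 2:178 3:177 4:177 5:178 6:175 7:165 8:173 9:175 10:175 11:175 12:180 13:188 14:212 15:224 16:213 17:159 18:78 19:52 20:51 21:50 22:49 23:51 24:50 25:51 26:50 27:53 28:60 29:71 30:77 31:76
```

The thin spacer is flush: outer face ≈12.9, jaw ≈25.9, so r ≈ 13. The wedge should go tight with its tip at y ≈ -40. Now to fetch the wedge.

Run:
```python
from fit import *
o=monitor.get_obs(); print(np.round(o["joints"],3)); T=pose(o)
w=(.6334,.2645,-.0918)
for y in (w[2]-np.pi/2,w[2]+np.pi/2): go(T,[w[0],w[1],.08],y)
# top-camera recheck that the wedge is where w1 put it
```

```text
[-0.561  0.529  0.486  1.876 -0.33   0.817  1.446]
shift [ 0.79 21.24  0.07] turn z 1.4398 tilt [-8.e-04  3.e-04 -1.e+00]
shift [ 0.79 21.24  0.07] turn z -1.7018 tilt [-8.e-04  3.e-04 -1.e+00]
```

```bash
python3 -m crank '[[[0.16,4.25,0],[0,0,0]],[[0.16,4.25,0],[0,0,0]],[[0.16,4.25,0],[0,0,0]],[[0.16,4.25,0],[0,0,0]],[[0.16,4.25,0],[0,0,0]]]' 5 >/dev/null; python3 -m crank '[[[0,0,0],[0,0,-0.142]],[[0,0,0],[0,0,-0.142]],[[0,0,0],[0,0,-0.142]],[[0,0,0],[0,0,-0.142]],[[0,0,0],[0,0,-0.142]]]'; python3 -m crank '[[[0,0,0],[0,0,-0.142]],[[0,0,0],[0,0,-0.142]],[[0,0,0],[0,0,-0.142]],[[0,0,0],[0,0,-0.142]],[[0,0,0],[0,0,-0.142]]]' >/dev/null;  python3 -m crank '[[[0,0,0],[0,0,-0.142]],[[0,0,0],[0,0,-0.142]],[[0,0,0],[0,0,0]],[[0,0,0],[0,0,0]],[[0,0,0],[0,0,0]]]'
python3 - <<'E'
from fit import *
o=monitor.get_obs(); print(np.round(o["joints"],3)); im,d,T=snap("w12"); w=(.6334,.2645,-.0918); go(T,[w[0],w[1],-.031],w[2]+np.pi/2)
W=cloud("wrist",d,T); c0=w[:2]; m=((np.hypot(W[...,0]-c0[0],W[...,1]-c0[1])<.03)&(W[...,2]>.0292)&(W[...,2]<.04)).astype(np.uint8)
n,lab,st,ce=cv2.connectedComponentsWithStats(m); k=1+np.argmax(st[1:,4]); q=np.argwhere(lab==k)[:,::-1].astype(np.float32)
print(st[k],cv2.minAreaRect(px2w("wrist",q,.028,T)[:,:2].astype(np.float32)*1000))
cv2.imwrite("pics/w12.png",cv2.resize(im,(800,600),interpolation=cv2.INTER_CUBIC)[:,:,::-1])
E
```

```text
clock: 24.5
tcp_pos: [0.6325, 0.2639, 0.0787]
orientation: [0.765, -3.043, 0.001]
contact_force: [-0.2, 1.1, -0.9]
grip_width: 0.0499
gripper_force: 0.0
clock: 25.5
tcp_pos: [0.6335, 0.2642, 0.0802]
orientation: [2.115, -2.321, -0.001]
contact_force: [0.4, 0.1, 0.8]
grip_width: 0.0506
gripper_force: 0.0
[-0.513  0.615  0.039  1.624 -0.029  0.905  2.586]
shift [-0.04 -0.   11.12] turn z -0.0008 tilt [-1.3e-03 -5.0e-04 -1.0e+00]
[ 268  191   23   52 1082] ((632.671875, 264.30987548828125), (34.881107330322266, 14.045638084411621), 84.67053985595703)
```

View pics/w12.png

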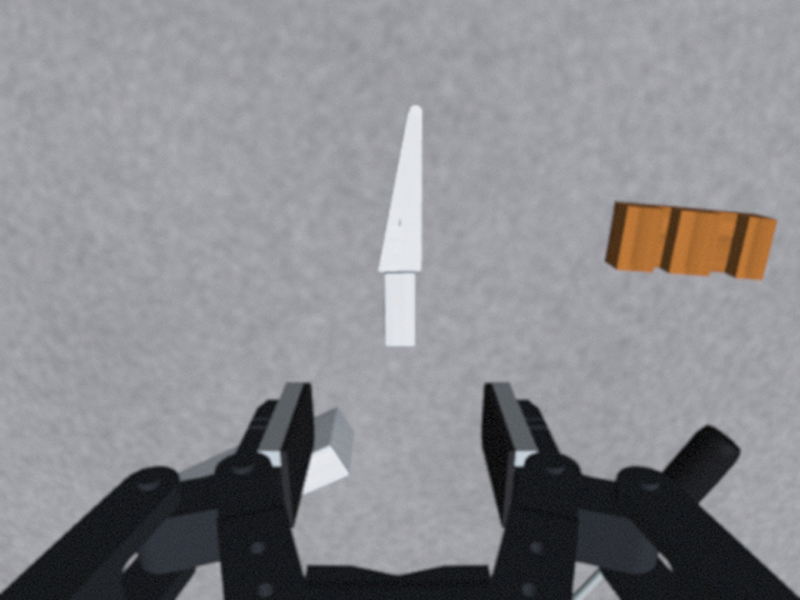

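The view confirms the small white wedge: tail at (400,310), tip at (415,108), straight face to the right (-x). Joint 7 is at 2.59, near its limit, so I'll turn half way round before grasping.

```bash
for i in 1 2 3 4; do python3 -m crank '[[[0,0,0],[0,0,0.1428]],[[0,0,0],[0,0,0.1428]],[[0,0,0],[0,0,0.1428]],[[0,0,0],[0,0,0.1428]],[[0,0,0],[0,0,0.1428]]]' >/dev/null; done; python3 -m crank '[[[0,0,0],[0,0,0.1428]],[[0,0,0],[0,0,0.1428]],[[0,0,0],[0,0,0]],[[0,0,0],[0,0,0]],[[0,0,0],[0,0,0]]]'
python3 - <<'E'
from fit import *
o=monitor.get_obs(); print(np.round(o["joints"],3)); T=pose(o); w=(.6332,.2645,-.0925); go(T,[w[0],w[1],-.031],w[2]-np.pi/2)
E
```

```text
clock: 28.05
tcp_pos: [0.634, 0.2645, 0.0812]
orientation: [-2.316, -2.122, -0.0]
contact_force: [-0.4, 0.2, 0.1]
grip_width: 0.05
gripper_force: 0.0
[-1.013  0.771  0.825  1.661 -0.651  1.006 -0.052]
shift [-1.000e-02 -8.000e-02  1.122e+01] turn z 0.0051 tilt [ 1.e-04  2.e-04 -1.e+00]
```

```bash
python3 -m crank '[[[0,-0.08,3],[0,0,0.005]],[[0,0,3.5],[0,0,0]],[[0,0,3],[0,0,0]],[[0,0,1],[0,0,0]],[[0,0,0.6],[0,0,0]]]'; python3 -m crank '[[[0,0,0],[0,0,0]],[[0,0,0],[0,0,0]],[[0,0,0],[0,0,0]],[[0,0,0],[0,0,0]],[[0,0,0],[0,0,0]]]' 0.8 60;python3 -m crank '[[[0,0,0],[0,0,0]]]'
```

```text
clock: 28.55
tcp_pos: [0.633, 0.2641, -0.0305]
orientation: [-2.323, -2.114, 0.001]
contact_force: [0.8, -0.6, 0.7]
grip_width: 0.0504
gripper_force: 0.0
clock: 29.05
tcp_pos: [0.6344, 0.2648, -0.0281]
orientation: [2.324, 2.113, 0.004]
contact_force: [-0.1, 0.2, 6.5]
grip_width: 0.0133
gripper_force: 59.6
clock: 29.15
tcp_pos: [0.6344, 0.2648, -0.0281]
orientation: [2.324, 2.113, 0.004]
contact_force: [-1.4, -0.6, 6.5]
grip_width: 0.0128
gripper_force: 59.6
```

```bash
python3 -m crank '[[[0,0,-0.5],[0,0,0]],[[0,0,-1.5],[0,0,0]],[[0,0,-2.5],[0,0,0]],[[0,0,-2.5],[0,0,0]],[[0,0,-2],[0,0,0]]]'
python3 - <<'E'
from fit import *
T=pose(); j=np.load("jig.npy"); c,s=np.cos(j[2]),np.sin(j[2]); x,y=.0245,.095; go(T,[j[0]+x*c-s*y,j[1]+x*s+y*c,.06],j[2]-np.pi/2)
E
```

```text
clock: 29.65
tcp_pos: [0.6337, 0.2644, 0.0625]
orientation: [2.324, 2.113, 0.002]
contact_force: [0.1, -0.4, -0.7]
grip_width: 0.0128
gripper_force: 58.7
shift [-11.88   0.95   0.25] turn z 0.1239 tilt [ 1.4e-03  5.0e-04 -1.0e+00]
```

```bash
python3 -m crank '[[[-3.96,0.32,0],[0,0,0]],[[-3.96,0.32,0],[0,0,0]],[[-3.96,0.32,0],[0,0,0]],[[0,0,0],[0,0,0.124]],[[0,0,0],[0,0,0]]]' >/dev/null; python3 -m crank '[[[0,0,0],[0,0,0]],[[0,0,0],[0,0,0]],[[0,0,0],[0,0,0]]]'
cat >> fit.py <<'E'
def wedgeview(d,T):
    j=np.load("jig.npy"); W=cloud("wrist",d,T); L=((W-T[:3,3])@T[:3,:3])*1000
    print("tcp jig",inj(j,[T[:2,3]]),T[2,3].round(4),"yaw err",(np.arctan2(-T[1,0],-T[0,0])+np.pi/2-j[2]).round(4),T[:3,2].round(4))
    for a in (-14,-8,-25,-35,-45,-55,-65,-75,-82,-85,-88,-91):
        q=L[(abs(L[...,0]-a)<1.5)&(abs(L[...,1])<16)&(L[...,2]<-46)&(L[...,2]>-66)]
        if len(q)>5: print(a,len(q),"y",np.percentile(q[:,1],[3,97]).round(1),"z",np.median(q[:,2]).round(1))
E
python3 - <<'E'
from fit import *
im,d,T=snap("w13"); print(monitor.get_obs()["joints"].round(2) if hasattr(monitor.get_obs()["joints"],"round") else monitor.get_obs()["joints"]); wedgeview(d,T)
J=cloud("wrist",d,T); j=np.load("jig.npy"); c,s=np.cos(j[2]),np.sin(j[2]); dx=J[...,0]-j[0];dy=J[...,1]-j[1]; X=np.stack([c*dx+s*dy,-s*dx+c*dy,J[...,2]],-1)*1000
for y in (15,8,0,-8,-15):
    q=X[(abs(X[...,1]-y)<2)&(X[...,0]>-10)&(X[...,0]<40)&(X[...,2]<55)]
    print(y," ".join(f"{b}:{np.median(q[(q[:,0]>=b)&(q[:,0]<b+1),2]):.0f}" for b in range(-2,32) if ((q[:,0]>=b)&(q[:,0]<b+1)).sum()>0))
E
```

```text
clock: 30.45
tcp_pos: [0.6314, 0.1466, 0.06]
orientation: [-2.447, -1.969, -0.0]
contact_force: [-0.6, 0.4, -1.5]
grip_width: 0.013
gripper_force: 58.6
[-0.88  0.75  0.84  1.77 -0.68  0.93  0.03]
tcp jig [[23.8 96.3]] 0.06 yaw err 0.0035 [-1.e-04  4.e-04 -1.e+00]
-14 221 y [-6.1  6.1] z -58.5
-8 241 y [-6.4  6.4] z -58.4
-25 231 y [-7.6  7.2] z -54.4
-35 205 y [-9.1  5.4] z -54.5
-45 117 y [-9.1  3.6] z -54.3
15 
8 
0 7:43 8:42
-8 7:42 8:42
-15 7:42 8:42
```

```bash
python3 -m crank '[[[0,0.05,2.5],[0,0,0.004]],[[0,0,2.5],[0,0,0]],[[0,0,1.5],[0,0,0]],[[0,0,0.5],[0,0,0]],[[0,0,0],[0,0,0]]]'; python3 -m crank '[[[0,0,0.3],[0,0,0]],[[0,0,0.2],[0,0,0]],[[0,0,0],[0,0,0]],[[0,0,0],[0,0,0]]]'; python3 -c "
from fit import *
T=pose();print(inj(np.load('jig.npy'),[T[:2,3]]),np.arctan2(-T[1,0],-T[0,0])+np.pi/2+.219,T[:3,2])"
```

```text
clock: 31.0
tcp_pos: [0.6317, 0.1451, -0.0103]
orientation: [-2.454, -1.961, 0.001]
contact_force: [0.1, 0.1, -1.3]
grip_width: 0.0129
gripper_force: 58.7
clock: 31.4
tcp_pos: [0.6322, 0.1452, -0.0145]
orientation: [2.455, 1.961, 0.001]
contact_force: [-0.6, -0.4, -1.7]
grip_width: 0.0129
gripper_force: 58.7
[[24.9 95.1]] -0.0038488703994127016 [ 5.62121710e-04  2.95319440e-04 -9.99999798e-01]
```

```bash
python3 -m crank '[[[-0.8,-0.1,0.12],[0,0,-0.004]],[[-0.8,-0.05,0],[0,0,0]],[[-0.7,0,0],[0,0,0]],[[0,0,0],[0,0,0]]]'; python3 -m crank '[[[-0.7,0,0.05],[0,0,0]],[[0,0,0],[0,0,0]],[[0,0,0],[0,0,0]]]'; python3 -c "
from fit import *
T=pose();print(inj(np.load('jig.npy'),[T[:2,3]]),np.arctan2(-T[1,0],-T[0,0])+np.pi/2+.219,T[:3,2])"
```

```text
clock: 31.8
tcp_pos: [0.6251, 0.1206, -0.0159]
orientation: [2.453, 1.962, -0.001]
contact_force: [0.6, 0.1, -1.6]
grip_width: 0.0132
gripper_force: 58.7
clock: 32.1
tcp_pos: [0.6244, 0.1153, -0.0162]
orientation: [2.45, 1.964, 0.0]
contact_force: [-0.2, -1.5, 3.8]
grip_width: 0.013
gripper_force: 59.1
[[23.7 64.2]] -0.00043682171100609124 [ 8.44869034e-04 -7.48688676e-04 -9.99999363e-01]
```

```bash
cat > st.py <<'E'
from fit import *
o=monitor.get_obs();T=pose(o);j=np.load('jig.npy');c,s=np.cos(j[2]),np.sin(j[2]);f=np.array(o["contact_force"])
print("jig",inj(j,[T[:2,3]]),"z",T[2,3].round(4),"yaw",(np.arctan2(-T[1,0],-T[0,0])+np.pi/2-j[2]).round(4),"F jig",(c*f[0]+s*f[1]).round(1),(-s*f[0]+c*f[1]).round(1),f[2].round(1),"M",np.round(o["moment"],2),"grip",round(o["gripper_force"],1))
E
python3 -m crank '[[[-0.4,-0.06,-0.02],[0,0,0]],[[-0.4,-0.06,0],[0,0,0]],[[0,0,0],[0,0,0]],[[0,0,0],[0,0,0]]]'>/dev/null; python3 st.py;  python3 -m crank '[[[-0.2,-0.03,0],[0,0,0]],[[-0.1,0,0],[0,0,0]],[[0,0,0],[0,0,0]],[[0,0,0],[0,0,0]]]'>/dev/null; python3 st.py
```

```text
jig [[22.2 56.8]] z -0.0162 yaw -0.0 F jig 0.2 0.0 4.8 M [ 0.06 -0.25  0.08] grip 59.3
jig [[22.1 54.6]] z -0.0162 yaw 0.0005 F jig 1.5 4.3 4.7 M [ 0.77 -0.63  0.05] grip 59.4
```

```bash
for k in 1; do python3 -m crank '[[[-0.1,0,-0.02],[0,0,0]],[[-0.1,0,0],[0,0,0]],[[0,0,0],[0,0,0]],[[0,0,0],[0,0,0]]]'>/dev/null; python3 st.py; python3 -m crank '[[[-0.1,0,0],[0,0,0]],[[-0.1,0,0],[0,0,0]],[[0,0,0],[0,0,0]],[[0,0,0],[0,0,0]]]'>/dev/null; python3 st.py; done
```

```text
jig [[22.  51.9]] z -0.0162 yaw 0.0 F jig 3.3 3.8 2.7 M [ 0.64 -0.88  0.09] grip 59.2
jig [[21.9 50.2]] z -0.0161 yaw 0.0003 F jig 3.1 3.7 2.6 M [ 0.75 -0.94  0.07] grip 59.2
```

```bash
python3 -m crank '[[[-0.1,0.02,0],[0,0,0]],[[-0.1,0,0],[0,0,0]],[[0,0,0],[0,0,0]],[[0,0,0],[0,0,0]]]'>/dev/null; python3 st.py; python3 -m crank '[[[-0.1,0,0],[0,0,0]],[[-0.05,0,0],[0,0,0]],[[0,0,0],[0,0,0]],[[0,0,0],[0,0,0]]]'>/dev/null; python3 st.py
```

```text
jig [[21.9 50.1]] z -0.0162 yaw 0.0014 F jig 2.6 6.8 3.8 M [ 1.4  -0.93  0.08] grip 59.2
jig [[21.8 50.1]] z -0.0161 yaw 0.0024 F jig 3.0 10.3 3.3 M [ 1.89 -1.04  0.  ] grip 59.3
```

The wedge stops dead at tip y ≈ -37 while the push rises from 4 to 10 N, so it is tight. I'll check that it holds, then hand in.

```bash
python3 -m crank '[[[0,0,0],[0,0,0]],[[0,0,0],[0,0,0]],[[0,0,0],[0,0,0]],[[0,0,0],[0,0,0]],[[0,0,0],[0,0,0]]]'; python3 st.py
python3 - <<'E'
from fit import *
im,d=optics.grab_frame("side"); W=cloud("side",d); j=np.load("jig.npy"); c,s=np.cos(j[2]),np.sin(j[2]); dx=W[...,0]-j[0];dy=W[...,1]-j[1]; X=np.stack([c*dx+s*dy,-s*dx+c*dy,W[...,2]],-1)*1000
for y in (-12,0,12):
    q=X[(abs(X[...,1]-y)<5)&(X[...,2]<60)]
    print(y," ".join(f"{b}:{np.median(q[(q[:,0]>=b)&(q[:,0]<b+4),2]):.0f}" for b in range(-56,36,4) if ((q[:,0]>=b)&(q[:,0]<b+4)).sum()>0))
E
```

```text
clock: 35.0
tcp_pos: [0.6195, 0.1019, -0.0162]
orientation: [-2.447, -1.967, -0.005]
contact_force: [4.9, 10.4, 2.9]
grip_width: 0.0132
gripper_force: 59.3
jig [[21.8 50.1]] z -0.0162 yaw 0.0025 F jig 2.5 11.2 2.9 M [ 1.9  -1.04  0.01] grip 59.3
-12 -56:41 -52:33 -48:36 -44:31 -40:37 -36:33 -32:38 -28:28 -24:33 -20:30 -16:38 -12:30 -8:41 -4:40 0:42 4:40 8:38 12:33 16:37 20:27 24:39 28:27 32:38
0 -56:41 -52:40 -48:41 -44:41 -40:41 -36:41 -32:41 -28:39 -24:40 -20:42 -16:40 -12:41 -8:41 -4:40 0:40 4:41 8:38 12:36 16:37 20:38 24:40 28:40 32:40
12 -56:42 -52:39 -48:41 -44:40 -40:40 -36:41 -32:41 -28:40 -24:42 -20:42 -16:40 -12:42 -8:41 -4:40 0:40 4:41 8:41 12:38 16:35 20:37 24:40 28:39 32:39
```

Everything is level (block and spacers at 40 mm, wedge at 36), and the push is steady at 11 N.

```bash
python3 -c "
from bench import r
print(r.hand_in())"
```

```text
the job is handed in; nothing more can be done
None
```

The job is handed in at about 35 s: block seated against the stop, both spacers packed (gap about 31 mm), wedge tight about 37 mm past the jaw's middle and still gripped with a steady 11 N push; `hand_in` gave no verdict.

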